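# Open the stuck jar in its leaning stand

## Robot

A 7-joint arm with a two-finger parallel gripper is mounted at the origin on a cart in front of the work surface, level with it; the furniture and walls round the work are solid. World frame = base frame: x ahead of the robot, y to its left, z up, the work surface at z = 0. Lengths are in m, angles in degrees, forces in N, time in s.
With the tool pointing down it reaches from about 0.4 to 0.875 m from the base axis. Payload 4.4 kg.
Tool frame: the origin (TCP) lies where the fingers leave the gripper's body, on its centre line; the fingertips stand 73 mm ahead of it and the grasp point (between the pads) lies 54 mm ahead of it (grip_point_offset is the distance from the TCP to the grasp point, in m); z points along the fingers, y is the line along which they close (so a half turn about z gives the same grasp; the last joint's range is limited). The gripper opens to 85 mm and grips with 20 to 120 N. Pads are 22 mm wide; open, the fingers measure 114 mm over their backs; the gripper's body (76 mm by 85 mm) begins 54 mm behind the grasp point. The pads swing forward as they close: fully open they stand 13 mm farther back than shut.
Start: joints at [64.24, 36.005, 2.206, 86.941, -1.547, 57.084, -1.146], TCP at [0.243, -0.603, 0.304] pointing down, gripper open.
Joint ranges: [-175.42, 175.42], [-21.48, 121.26], [-71.46, 75.88], [10.55, 141.38], [-63.04, 243.04], [13.31, 113.54], [-168.57, 168.57]. Speed limits (degrees/s): [147.25, 147.25, 180, 180, 180, 180, 180].

## Interface

Orientations are given as a 3x3 rotation matrix whose columns are the frame's x, y, z axes.
In Python, from workcell import * gives the robot as it stands. The module is installed in compiled form; this text tells all that it offers.
- The arm moves only by the shell command python3 -m handwheel 'ROWS' [OPENING] [FORCE]. ROWS is JSON, a list that holds one entry, the list of rows, each a list of 6 numbers: the shift along the tool's x, y, z in units of 0.04 m (1.0 is 0.04 m), then the turn, a rotation vector about the tool's x, y, z in units of 5 degrees (1.0 is 5 degrees). A call has 1 to 20 rows; each row shifts and turns the commanded pose from where the row before left it, along the tool's axes as they then stand; what a row does not reach is not made up. A row lasts 1/10 s, in which the tool goes at most 50 mm and 8.59 degrees, less where a joint would pass 70% of its speed; a pose out of reach is approached as far as the arm can. A call with a number of a shift or a turn outside -1 to 1 is refused whole. A call with a gripper value outside its range is refused whole. OPENING is the opening in per cent of the stroke, from 0 (shut) to 100 (fully open), set as the call begins (- or left out, the last holds). The fingers move at their own pace and stop on an object; FORCE is the grip in N (left out, the last holds). Time passes only in rows, so rows that do not move let the fingers close. It gives the time, the measured TCP pose, the force, the opening and the grip force at its end, in the units of the state.
- get_obs(): the state, without advancing time (a new reading comes with each control period).
- snapshot(name): name is "scene" or "top" or "wrist"; returns a dict with "image" (384x512x3 uint8, red, green, blue), "fx", "fy", "cx", "cy" (pixels), "R" (3x3) and "t" (3): a world point X has camera coordinates R X + t. Camera axes: x right, y down, z forward; pixel columns grow to the right and rows downward; lengths in m; the calibration is good to about 2 mm. A picture is of the moment at which its call begins. There is no depth.
- hand_in(): hands the job in; it is judged then, once.
Trained networks look in the newest picture that a camera, given by its name, has taken for a name from the list of things; names that differ only in an ending like _2 or _b are one class to them, and where a whole thing is asked for, a point or a joint stands for the part that bears it (a point fixed in the world has none). Each returns a list of dicts, best first, with "confidence" (0 to 1); they miss things now and then, are a little off and sometimes report something else, mostly with a low value. They report only what shows in the picture. A call takes as long as a camera call.
- look_for(camera, label): "at" ([column, row] in pixels, amid what is visible of it).
The state is a dict: "time": time; "q": joint angles; "joint_vel": joint speeds; "effort": joint torques, N m; "tcp_pos": TCP position; "eef_rot": TCP orientation; "wrist_force": force on the tool from outside, world axes, zero at the start; "moment": the same for the moment, N m; "grip_width": opening from 0.0 (shut) to 1.0 (fully open); "grip_force": force on a finger pad.
Only numpy, scipy, OpenCV 4.12 (cv2) and the standard library are available. Lean on these libraries where they do the work, as an engineer would, in place of code of your own. Each camera call takes 0.05 s, during which the arm holds its last target. There are 200 camera calls.

## Task

The amber jar is held in a stand and leans towards you; its dark metal cap is stuck. Break the cap loose with a short hard anticlockwise twist, unscrew it the rest of the way, take it off and set it down (do not drop it) the same way up, flat on the chopping board. Leave the two other jars and the mug where they stand.

Things in the scene. Friction and masses are not known exactly. Their poses are not given: they have to be found in the camera images.
- jar_stand: Fixed stand, a wooden slab 190 x 120 x 16 mm with a leaning grey socket that holds the jar. Origin under the slab on the worktop, z up; the jar leans towards the stand's -x, the side that roughly faces the robot. About 185 mm high with the capped jar. It does not move.
- jar: Amber glass jar fixed in the stand, leaning 35 degrees from vertical: body 76 mm across up to 80 mm from its bottom, then a shoulder narrowing to a neck 40 mm across, rim at 135 mm. Lugs on the neck hold the cap. Origin at the centre of its underside; its z axis is the jar's axis and points out through the mouth.
- jar_rim (a point): Centre of the jar's mouth, on its axis, level with the rim (135 mm from the jar's bottom).
- cap: Loose dark metal cap, 58 mm across, 28 mm high, about 90 g; origin at the centre of its lower rim, z out through its top. Stuck: unscrews anticlockwise seen from its top; the first 0.5 rad need a hard twist (up to 0.4 to 0.8 N m; a light grip slips, 30 to 50 N holds), then it spins freely to a hard stop about 2.55 rad from the start. Only between 2.0 rad and the stop, not pressed hard against it, does it lift off along the axis.
- cap_top (a point): Centre of the cap's flat top, 28 mm from its lower rim on its axis. Closed, it stands 4 mm beyond the jar's rim and the fingers may reach down beside the skirt as far as its lower rim.
- board: Fixed wooden chopping board 250 x 400 x 23 mm lying flat. Origin at the centre of its underside; x along its 250 mm, y along its 400 mm side, z up; top 23 mm above the origin. Its long side points roughly away from the robot, its y axis towards the robot.
- mug: Mug standing on the far end of the board (its -y end), the near half is free, about 88 mm across and 94 mm high with a handle. Origin at the centre of its underside. Leave it alone.
- sauce_jar: Closed upright jar with a white lid, 60 mm across, 105 mm high, behind the stand. Origin at the centre of its underside. Leave it alone.
- jam_jar: Closed upright jar with a red lid, 65 mm across, 97 mm high, behind the stand. Origin at the centre of its underside. Leave it alone.

How it is judged:
By the outcome, as a careful person would: the job done as asked, in the order asked, and still so for the second after the job is handed in, with the robot touching nothing.
It also fails if it takes over 64 s, if anything falls off the work surface, if the arm or the gripper's body presses on something with over 40 N, if the wrist force passes 120 N, or if a joint passes its speed limit or range.

## Working session

There is one attempt and no reset: what is moved stays moved. The work goes in short steps, Python scripts to look and compute and a shell command to move; the robot and the scene stay as the last step left them, time stands still between calls to the robot, and variables do not carry over. Pictures are saved under pics/ and viewed, at most 10 in all, crops included, and the job is handed in when it is done.

```bash
mkdir -p pics; cat > h.py <<'E'
from workcell import *
import numpy as np, cv2
def snap(n,f):
    s=snapshot(n); cv2.imwrite('pics/'+f,s['image'][:,:,::-1]); return s
def ray(s,px):
    R=np.array(s['R']);t=np.array(s['t'])
    d=R.T@np.array([(px[0]-s['cx'])/s['fx'],(px[1]-s['cy'])/s['fy'],1]); return -R.T@t,d/np.linalg.norm(d)
def proj(s,X):
    c=np.array(s['R'])@np.array(X)+np.array(s['t']); return np.array([s['fx']*c[0]/c[2]+s['cx'],s['fy']*c[1]/c[2]+s['cy']])
def tri(rs):
    A=0;b=0
    for o,d in rs:
        P=np.eye(3)-np.outer(d,d);A=A+P;b=b+P@o
    return np.linalg.solve(A,b)
E
python3 - <<'E'
from h import *
np.set_printoptions(precision=3,suppress=True)
S={c:snap(c,c+'0.png') for c in('scene','top')}
a=cv2.imread('pics/scene0.png');b=cv2.imread('pics/top0.png')
for c in S: print(c,ray(S[c],(256,192)),S[c]['fx'])
for l in('cap','cap_top','jar','jar_rim','jar_stand','board','mug','sauce_jar','jam_jar'):
    r={c:[(np.round(x['at'],1).tolist(),round(x['confidence'],2)) for x in look_for(c,l)[:2]] for c in S}
    print(l,r)
    try: print(tri([ray(S[c],r[c][0][0]) for c in S]))
    except Exception as e: pass
o=get_obs();print(o['time'],o['tcp_pos'],o['eef_rot'])
E
```

```text
scene (array([0.046, 0.359, 0.912]), array([ 0.573, -0.26 , -0.778])) 381.88730489215817
top (array([0.43 , 0.071, 1.158]), array([ 0.204,  0.015, -0.979])) 428.8922965499692
cap {'scene': [([345.1, 203.7], 0.68)], 'top': [([324.7, 261.0], 0.78)]}
[ 0.502 -0.101  0.121]
cap_top {'scene': [([345.7, 197.9], 0.74)], 'top': [([324.0, 262.5], 0.75), ([351.1, 181.5], 0.31)]}
[ 0.497 -0.093  0.155]
jar {'scene': [([328.2, 200.0], 0.86)], 'top': [([320.8, 240.6], 0.77)]}
[ 0.555 -0.091  0.078]
jar_rim {'scene': [([328.0, 202.4], 0.68)], 'top': [([320.3, 246.1], 0.94)]}
[ 0.543 -0.088  0.082]
jar_stand {'scene': [([330.3, 216.5], 0.65)], 'top': [([315.6, 244.0], 0.89)]}
[ 0.546 -0.095  0.011]
board {'scene': [([233.0, 257.1], 0.59)], 'top': [([202.7, 231.3], 0.73)]}
[0.539 0.21  0.003]
mug {'scene': [([211.8, 197.5], 0.65)], 'top': [([216.2, 170.9], 0.64)]}
[0.699 0.199 0.068]
sauce_jar {'scene': [([293.1, 179.3], 0.87)], 'top': [([308.4, 195.6], 0.62), ([216.6, 173.2], 0.17)]}
[ 0.671 -0.046  0.063]
jam_jar {'scene': [([317.0, 155.9], 0.83)], 'top': [([354.0, 181.8], 0.74)]}
[ 0.725 -0.159  0.064]
1.0 [ 0.243 -0.603  0.304] [[ 0.927  0.374  0.   ]
 [ 0.374 -0.927 -0.   ]
 [ 0.     0.    -1.   ]]
```

View pics/scene0.png

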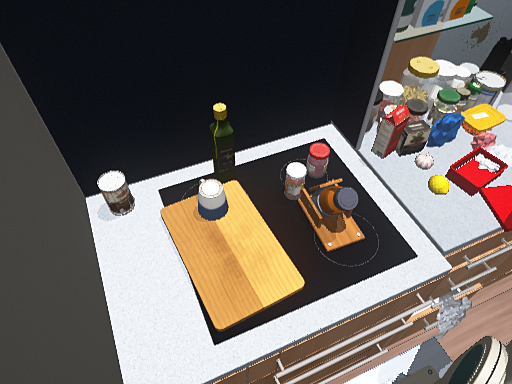

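View pics/top0.png

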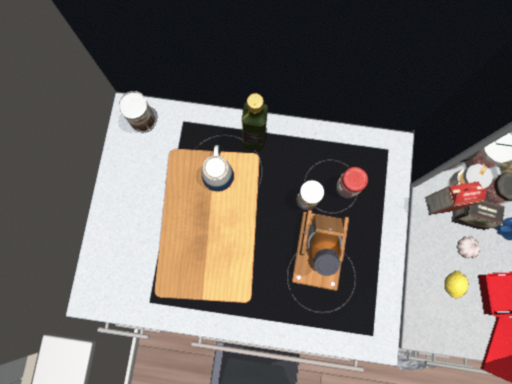

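The scene shows the jar stand around scene (335,215) / top (322,250), with the cap at scene (345,200) / top (326,262). The board is at the left, with the mug on its far end. Next I'll enlarge the stand to get its axis.

```bash
python3 - <<'E'
import cv2,numpy as np
a=cv2.imread('pics/scene0.png')[165:260,285:375];b=cv2.imread('pics/top0.png')[200:295,280:370]
f=lambda i:cv2.resize(i,(400,422),interpolation=cv2.INTER_CUBIC)
cv2.imwrite('pics/c0.png',np.hstack([f(a),f(b)]))
E
```

```text
(no output)
```

View pics/c0.png

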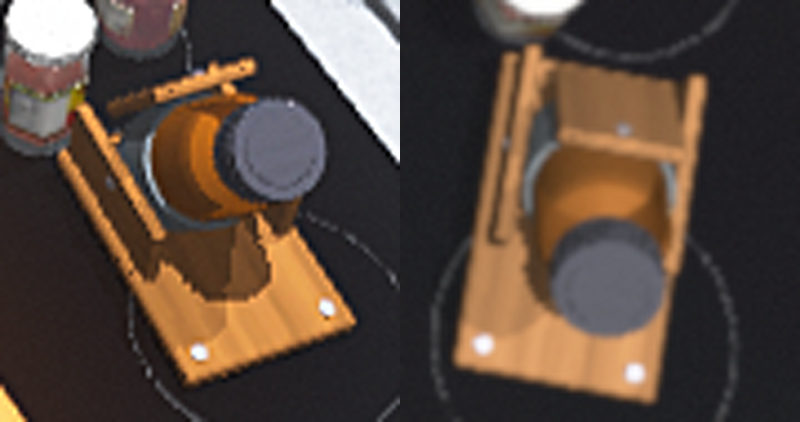

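```bash
python3 - <<'E'
from h import *
np.set_printoptions(precision=4,suppress=True)
S={c:snapshot(c) for c in('scene','top')}
def onz(s,p,z):
    o,d=ray(s,p);return (o+d*(z-o[2])/d[2])
C={'top':[(292.4,282.1),(337.4,290.5),(304.3,212.4)],'scene':[(327.1,251.2),(364.9,237.5),(298.5,199.2)]}
for c in C:
    P=[onz(S[c],p,.016) for p in C[c]]; print(c,P, np.linalg.norm(P[1]-P[0]),np.linalg.norm(P[2]-P[0]))
    v=P[0]-P[1]; w=P[2]-P[0]; print('yaw from short',np.degrees(np.arctan2(-v[0],v[1])),'long',np.degrees(np.arctan2(w[1],w[0])))
print('cap top',tri([ray(S['top'],(326.8,263.7)),ray(S['scene'],(348.7,198.8))]))
for n,px in (('board',[(168.5,150),(259,151.5),(251,302),(156,297)]),):
    print([onz(S['top'],p,.023) for p in px])
E
```

```text
top [array([ 0.4446, -0.0389,  0.016 ]), array([ 0.4402, -0.1574,  0.016 ]), array([ 0.6317, -0.0479,  0.016 ])] 0.11850176466725616 0.18735325609022196
yaw from short -2.1424498050857386 long -2.729571850019669
scene [array([ 0.4425, -0.0332,  0.016 ]), array([ 0.4382, -0.1515,  0.016 ]), array([ 0.6304, -0.0451,  0.016 ])] 0.11837625240304032 0.18837348575789395
yaw from short -2.054608678842571 long -3.6472618193053465
cap top [ 0.4948 -0.1014  0.1496]
[array([0.7496, 0.3444, 0.023 ]), array([0.7813, 0.0967, 0.023 ]), array([0.3796, 0.0608, 0.023 ]), array([0.3569, 0.3044, 0.023 ])]
```

```bash
cat >> h.py <<'E'
from scipy.spatial.transform import Rotation as Ro
np.set_printoptions(precision=3,suppress=True)
def target(yaw,spin):
    a=np.radians(yaw);s,c=np.sin(np.radians(35)),np.cos(np.radians(35))
    u=np.array([-s*np.cos(a),-s*np.sin(a),c]);x=np.array([-np.sin(a),np.cos(a),0]);z=-u
    R=np.column_stack([x,np.cross(z,x),z]); return u,R@Ro.from_euler('z',spin,degrees=True).as_matrix()
def go(P,R):
    o=get_obs();R0=np.array(o['eef_rot']);p=np.array(o['tcp_pos'])
    print('t',o['time'],'q',np.array(o['q']),'shift rows',R0.T@(P-p)/.04,'turn',Ro.from_matrix(R0.T@R).as_rotvec(degrees=True)/5)
E
python3 - <<'E'
from h import *
u,R=target(-2.6,65)
go(np.array([.495,-.098,.150])+u*.17,R)
E
```

```text
t 1.1 q [64.24  36.003  2.206 86.938 -1.547 57.081 -1.146] shift rows [  8.34  -10.36    0.366] turn [-2.934  6.354 -0.079]
```

```bash
python3 -m handwheel '[[[0.6,-0.74,0.03,0,0,0],[0.6,-0.74,0.03,0,0,0],[0.6,-0.74,0.03,0,0,0],[0.6,-0.74,0.03,0,0,0],[0.6,-0.74,0.03,0,0,0],[0.6,-0.74,0.03,0,0,0],[0.6,-0.74,0.03,0,0,0],[0.6,-0.74,0.03,0,0,0],[0.6,-0.74,0.03,0,0,0],[0.6,-0.74,0.03,0,0,0],[0.6,-0.74,0.03,0,0,0],[0.6,-0.74,0.03,0,0,0],[0.6,-0.74,0.03,0,0,0],[0.6,-0.74,0.03,0,0,0]]]' 100 50
python3 -m handwheel '[[[0,0,0,-0.37,0.79,0],[0,0,0,-0.37,0.79,0],[0,0,0,-0.37,0.79,0],[0,0,0,-0.37,0.79,0],[0,0,0,-0.37,0.79,0],[0,0,0,-0.37,0.79,0],[0,0,0,-0.37,0.79,0],[0,0,0,-0.37,0.79,0],[0,0,0,0,0,0],[0,0,0,0,0,0]]]'
python3 - <<'E'
from h import *
u,R=target(-2.6,65)
go(np.array([.495,-.098,.150])+u*.17,R)
s=snap('wrist','w1.png'); print(ray(s,(256,192)),proj(s,[.495,-.098,.15]),s['fx'])
for l in('cap_top','cap','jar_rim','jar'): print(l,[(x['at'],x['confidence']) for x in look_for('wrist',l)[:2]])
E
```

```text
time: 2.5
tcp_pos: [0.4003, -0.0912, 0.2874]
eef_rot: [[0.927, 0.374, 0.001], [0.374, -0.927, -0.0], [0.001, 0.001, -1.0]]
wrist_force: [0.8, -0.4, 0.6]
grip_width: 0.996
grip_force: 0.0
time: 3.5
tcp_pos: [0.392, -0.0838, 0.2839]
eef_rot: [[0.867, 0.36, 0.346], [0.376, -0.926, 0.021], [0.328, 0.112, -0.938]]
wrist_force: [-0.1, -0.4, -0.1]
grip_width: 1.0
grip_force: 0.0
t 3.5 q [ -3.96   13.8    19.279 138.946 -51.555  13.434  -4.685] shift rows [ 0.074  0.292 -0.083] turn [-1.619  2.519 -0.145]
(array([ 0.434, -0.057,  0.374]), array([ 0.07 , -0.111, -0.991])) [293.931 146.666] 284.2241306851392
cap_top [([296.2, 142.4], 0.89)]
cap [([293.8, 141.4], 0.58), ([72.3, 85.4], 0.18)]
jar_rim [([300.8, 95.8], 0.75), ([293.1, 142.3], 0.48)]
jar [([302.3, 98.5], 0.73)]
```

View pics/w1.png

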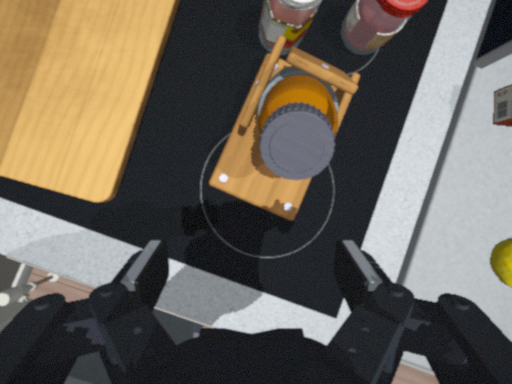

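```bash
python3 - <<'E'
from h import *
import itertools
D=[([64.24,36.005,2.206,86.941,-1.547,57.084,-1.146],[[.927,.374,0],[.374,-.927,0],[0,0,-1]],[.243,-.603,.304])]
o=get_obs();D.append((o['q'],o['eef_rot'],o['tcp_pos'])); print(o['eef_rot'],o['tcp_pos'])
res=[]
for s in itertools.product([1,-1],repeat=7):
    M=[]
    for q,R,p in D:
        A=np.eye(3)
        for i in range(7): A=A@Ro.from_euler('yz'[(i+1)%2],s[i]*q[i],degrees=True).as_matrix()
        M.append(A.T@np.array(R))
    # want M equal in all samples
    e=np.degrees(Ro.from_matrix(M[0].T@M[1]).magnitude()); res.append((e,s,Ro.from_matrix(M[0]).as_euler('zyx',degrees=True)))
res.sort(key=lambda t:t[0])
for r in res[:6]: print(r)
E
```

```text
[[ 0.867  0.359  0.346]
 [ 0.376 -0.927  0.021]
 [ 0.328  0.112 -0.938]] [ 0.392 -0.084  0.284]
(np.float64(0.016726311788022943), (-1, 1, -1, 1, -1, 1, -1), array([90.017, -0.   ,  0.002]))
(np.float64(2.3689457437719192), (1, 1, 1, 1, 1, 1, 1), array([-133.96 ,   -0.   ,   -0.002]))
(np.float64(6.59667694865254), (-1, 1, -1, 1, -1, 1, 1), array([92.309, -0.   ,  0.002]))
(np.float64(7.193235361769004), (1, 1, 1, 1, 1, 1, -1), array([-136.252,   -0.   ,   -0.002]))
(np.float64(35.10193591205335), (-1, 1, 1, 1, -1, 1, -1), array([93.588, -0.09 ,  2.594]))
(np.float64(36.63687508620892), (1, 1, -1, 1, 1, 1, 1), array([-137.532,   -0.09 ,   -2.594]))
```

```bash
cat > kin.py <<'E'
from h import *
from scipy.optimize import least_squares
SG=[-1,1,-1,1,-1,1,-1]
def chain(q):
    A=[np.eye(3)]
    for i in range(7): A.append(A[-1]@Ro.from_euler('zy'[i%2],SG[i]*q[i],degrees=True).as_matrix())
    return A
Z=np.array([0,0,1.]);X=np.array([1.,0,0])
def cols(q):
    A=chain(q);return np.column_stack([Z,A[2]@Z,A[4]@Z,A[6]@Z,A[3]@X,A[4]@X,A[5]@X,A[6]@X])
D=[([64.24,36.005,2.206,86.941,-1.547,57.084,-1.146],[.243,-.603,.304]),([ -3.96,13.8,19.279,138.946,-51.555,13.434,-4.685],[.392,-.0838,.2839])]
lo=np.array([-175.42,-21.48,-71.46,10.55,-63.04,13.31,-168.57]);hi=np.array([175.42,121.26,75.88,141.38,243.04,113.54,168.57])
E
python3 - <<'E'
from kin import *
M=np.vstack([cols(q) for q,p in D]);y=np.hstack([p for q,p in D])
for idx in ([0,1,2,3],[0,1,2,3,4,5],[0,1,2,3,7],[0,1,2,3,6,7],[0,1,2,3,4],[0,1,2,3,5]):
    w,r,_,_=np.linalg.lstsq(M[:,idx],y,rcond=None);print(idx,w,M[:,idx]@w-y)
E
```

```text
[0, 1, 2, 3] [0.376 0.518 0.412 0.258] [ 0.025  0.01   0.009  0.     0.021 -0.009]
[0, 1, 2, 3, 4, 5] [2.298 0.07  0.999 0.976 0.096 0.565] [-0. -0. -0. -0.  0. -0.]
[0, 1, 2, 3, 7] [ 0.363  0.512  0.377  0.267 -0.032] [ 0.025  0.012  0.001  0.    -0.001 -0.001]
[0, 1, 2, 3, 6, 7] [ 2.007 -0.501  0.939  0.281  0.602 -0.483] [-0.  0. -0. -0. -0. -0.]
[0, 1, 2, 3, 4] [0.328 0.43  0.386 0.109 0.09 ] [ 0.022  0.011  0.001  0.    -0.003 -0.001]
[0, 1, 2, 3, 5] [2.182 0.194 0.975 1.062 0.517] [ 0.005  0.     0.009  0.     0.025 -0.009]
```

```bash

r(){ python3 - <<'E'
from h import *
import json
o=get_obs(); open('d.jsonl','a').write(json.dumps([list(map(float,o['q'])),list(map(float,o['tcp_pos']))])+'\n'); print(o['time'],np.array(o['q']))
E
}
r
python3 -m handwheel '[[[0.7,0.3,0.27,0,0,0],[0.7,0.3,0.27,0,0,0],[0,0,0,0,0,0],[0,0,0,0,0,0]]]' | sed -n 2,3p; r
python3 -m handwheel '[[[0,0,0,-0.4,0.63,0],[0,0,0,-0.4,0.63,0],[0,0,0,-0.4,0.63,0],[0,0,0,0,0,0],[0,0,0,0,0,0]]]'| sed -n 2,3p; r
python3 -m handwheel '[[[0,0,0,0,0,-1],[0,0,0,0,0,-1],[0,0,0,0,0,-1],[0,0,0,0,0,-1],[0,0,0,0,0,0],[0,0,0,0,0,0]]]'| sed -n 2,3p; r
```

```text
3.75 [ -3.872  13.823  19.264 138.95  -51.753  13.429  -4.453]
tcp_pos: [0.4565, -0.0848, 0.2841]
eef_rot: [[0.867, 0.36, 0.345], [0.376, -0.926, 0.021], [0.327, 0.112, -0.938]]
4.15 [ -8.101  18.892  23.25  130.958 -48.165  17.4   -10.348]
tcp_pos: [0.4659, -0.0895, 0.3189]
eef_rot: [[0.818, 0.33, 0.471], [0.374, -0.927, -0.0], [0.437, 0.176, -0.882]]
4.65 [ -8.983  14.582  24.008 132.67  -62.963  13.379   4.251]
tcp_pos: [0.4664, -0.0895, 0.3184]
eef_rot: [[0.657, 0.589, 0.47], [0.668, -0.744, -0.001], [0.35, 0.314, -0.883]]
5.25 [ -8.905  14.668  23.893 132.618 -62.894  13.337  24.055]
```

```bash
cat > fit.py <<'E'
from kin import *
import json
D=D[:1]+[tuple(json.loads(l)) for l in open('d.jsonl')]
Y=np.array([0,1.,0])
def cols2(q):
    A=chain(q);return np.column_stack([Z,A[2]@Z,A[4]@Z,A[6]@Z,A[3]@X,A[4]@X,A[5]@X,A[6]@X,A[1]@X,A[1]@Y,A[3]@Y,A[5]@Y,A[7]@X,A[7]@Y,X,Y])
w0=np.array([.36,.42,.4,.2]+[0]*12.__int__()) if 0 else np.r_[.36,.42,.4,.2,np.zeros(12)]
def fit(idx,lam=1e-3):
    M=np.vstack([cols2(q) for q,p in D])[:,idx];y=np.hstack([p for q,p in D])
    w=w0[idx]+np.linalg.solve(M.T@M+lam**2*np.eye(len(idx)),M.T@(y-M@w0[idx])); return w,M@w-y
E
python3 - <<'E'
from fit import *
for n,idx in dict(base=[0,1,2,3],elb=[0,1,2,3,4,5],elbwr=[0,1,2,3,4,5,6,7],sh=[0,1,2,3,8],lat=[0,1,2,3,9,10,11],baseXY=[0,1,2,3,14,15],elbXY=[0,1,2,3,4,5,14,15],all=list(range(16))).items():
    w,r=fit(idx); print(n,w,'rms',np.sqrt((r**2).mean()),abs(r).max())
E
```

```text
Traceback (most recent call last):
  File "fit.py", line 7
    w0=np.array([.36,.42,.4,.2]+[0]*12.__int__()) if 0 else np.r_[.36,.42,.4,.2,np.zeros(12)]
                                      ^
SyntaxError: invalid decimal literal
```

```bash
sed -i 's/^w0=.*/w0=np.r_[.36,.42,.4,.2,np.zeros(12)]/' fit.py
python3 - <<'E'
from fit import *
for n,idx in dict(base=[0,1,2,3],elb=[0,1,2,3,4,5],elbwr=[0,1,2,3,4,5,6,7],sh=[0,1,2,3,8],lat=[0,1,2,3,9,10,11],baseXY=[0,1,2,3,14,15],elbXY=[0,1,2,3,4,5,14,15],all=list(range(16))).items():
    w,r=fit(idx); print(n,w,'rms',np.sqrt((r**2).mean()),abs(r).max())
E
```

```text
base [0.43  0.484 0.437 0.255] rms 0.011932321884701724 0.025015917889130435
elb [0.498 0.434 0.433 0.226 0.072 0.049] rms 0.00666243846722448 0.02185682717561216
elbwr [ 0.495  0.436  0.43   0.238  0.054  0.037  0.012 -0.016] rms 0.00664463833877309 0.02223416448128468
sh [ 0.423  0.606  0.453  0.357 -0.084] rms 0.008544818361248445 0.024611790537495015
lat [ 0.337  0.56   0.382  0.278 -0.012 -0.016 -0.001] rms 4.249270560931276e-05 8.300098689395519e-05
baseXY [ 0.404  0.536  0.379  0.328 -0.016 -0.028] rms 0.0020200509266583943 0.005354372415767417
elbXY [ 0.341  0.542  0.354  0.302  0.003 -0.025 -0.019 -0.028] rms 0.0010217309684940011 0.0025146914018037703
all [ 0.339  0.532  0.397  0.238 -0.016  0.003  0.023 -0.015  0.016 -0.035
 -0.008  0.01  -0.    -0.     0.004  0.003] rms 1.2639027778466329e-05 3.079338505679319e-05
```

```bash
cat >> fit.py <<'E'
LAT=[0,1,2,3,9,10,11];W=fit(LAT)[0]
def fk(q): 
    return cols2(q)[:,LAT]@W, chain(q)[7]@Ro.from_euler('z',90,degrees=True).as_matrix()
def ik(P,zd,n=60,q7=0,seed=0,m=3):
    rng=np.random.default_rng(seed);out=[]
    f=lambda q:np.r_[(fk(np.r_[q,q7])[0]-P)*10,(fk(np.r_[q,q7])[1][:,2]-zd)*3]
    for _ in range(n):
        s=least_squares(f,rng.uniform(lo[:6]+m,hi[:6]-m),bounds=(lo[:6]+m,hi[:6]-m),max_nfev=60)
        if s.cost<1e-8: out.append(s.x)
    return np.array(out)
E
cat > t.py <<'E'
from fit import *
u,_=target(-2.6,0);c=np.array([.495,-.098,.150])
for d in (.047,.08,.12,.16):
    q=ik(c+u*d,-u,40); print(d,len(q))
    if len(q):
        mg=np.minimum(q-lo[:6],hi[:6]-q).min(1); k=np.argsort(-mg)[:6]; 
        for i in k: print('  ',q[i].round(0),mg[i].round(1))
E
time python3 t.py
```

```text
0.047 0
0.08 0
0.12 0
0.16 0
real	0m26.616s
user	0m27.059s
sys	0m0.150s
```

```bash
cat > t.py <<'E'
from fit import *
c=np.array([.495,-.098,.150]);u,_=target(-2.6,0);
rng=np.random.default_rng(1);m=.5
P=c+u*.047
# closest achievable tilt: position exact, maximise alignment
L=[]
for _ in range(60):
    f=lambda q:np.r_[(fk(np.r_[q,0])[0]-P)*100,(fk(np.r_[q,0])[1][:,2]+u)*3]
    s=least_squares(f,rng.uniform(lo[:6]+m,hi[:6]-m),bounds=(lo[:6]+m,hi[:6]-m),max_nfev=200)
    p,R=fk(np.r_[s.x,0]); L.append((np.degrees(np.arccos(-R[:,2]@u)),np.linalg.norm(p-P),R[:,2],s.x))
L.sort(key=lambda t:t[0]+1e4*t[1])
for l in L[:8]:print(l)
E
python3 t.py
```

```text
(np.float64(4.223780174773134), np.float64(0.0002470841633023437), array([ 0.514, -0.005, -0.858]), array([ 54.985,  51.638, -70.96 , 140.88 , 116.438,  48.935]))
(np.float64(4.223780174302003), np.float64(0.00024708416551620297), array([ 0.514, -0.005, -0.858]), array([ 54.985,  51.638, -70.96 , 140.88 , 116.438,  48.935]))
(np.float64(4.223780174251046), np.float64(0.0002470841657458467), array([ 0.514, -0.005, -0.858]), array([ 54.985,  51.638, -70.96 , 140.88 , 116.438,  48.935]))
(np.float64(4.2237801739417655), np.float64(0.0002470841671998612), array([ 0.514, -0.005, -0.858]), array([ 54.985,  51.638, -70.96 , 140.88 , 116.438,  48.935]))
(np.float64(4.223780173901606), np.float64(0.0002470841673969754), array([ 0.514, -0.005, -0.858]), array([ 54.985,  51.638, -70.96 , 140.88 , 116.438,  48.935]))
(np.float64(4.223780173826639), np.float64(0.00024708416773890074), array([ 0.514, -0.005, -0.858]), array([ 54.985,  51.638, -70.96 , 140.88 , 116.438,  48.935]))
(np.float64(4.223780173801248), np.float64(0.00024708416785123823), array([ 0.514, -0.005, -0.858]), array([ 54.985,  51.638, -70.96 , 140.88 , 116.438,  48.935]))
(np.float64(4.223780173779655), np.float64(0.00024708416795286495), array([ 0.514, -0.005, -0.858]), array([ 54.985,  51.638, -70.96 , 140.88 , 116.438,  48.935]))
```

```bash
cat > r.py <<'E'
from h import *
import json
o=get_obs(); open('d.jsonl','a').write(json.dumps([list(map(float,o['q'])),list(map(float,o['tcp_pos']))])+'\n'); print(o['time'],np.array(o['q']),np.array(o['tcp_pos']),np.array(o['eef_rot'])[:,2])
E
python3 -m handwheel '[[[0.35,0.3,-0.88,0,0,0],[0.35,0.3,-0.88,0,0,0],[0.35,0.3,-0.88,0,0,0],[0.35,0.3,-0.88,0,0,0],[0,0,0,0,0,0],[0,0,0,0,0,0]]]' >/dev/null; python3 r.py
python3 -m handwheel '[[[0,0,0,1,0,0],[0,0,0,1,0,0],[0,0,0,1,0,0],[0,0,0,1,0,0],[0,0,0,1,0,0],[0,0,0,1,0,0],[0,0,0,0,0,0],[0,0,0,0,0,0]]]' >/dev/null; python3 r.py
python3 -m handwheel '[[[0.7,0.6,0.3,0,0,0],[0.7,0.6,0.3,0,0,0],[0.7,0.6,0.3,0,0,0],[0,0,0,0,0,0],[0,0,0,0,0,0]]]' >/dev/null; python3 r.py
python3 -m handwheel '[[[0,0,0,-1,0.5,0],[0,0,0,-1,0.5,0],[0,0,0,-1,0.5,0],[0,0,0,-1,0.5,0],[0,0,0,-1,0.5,0],[0,0,0,-1,0.5,0],[0,0,0,0,0,0],[0,0,0,0,0,0]]]' >/dev/null; python3 r.py
python3 - <<'E'
from fit import *
for n,idx in dict(base=[0,1,2,3],elb=[0,1,2,3,4,5],sh=[0,1,2,3,8],lat=[0,1,2,3,9,10,11],latx=[0,1,2,3,4,5,6,7,9,10,11],all=list(range(16))).items():
    w,r=fit(idx); print(n,w,'rms',np.sqrt((r**2).mean()),abs(r).max())
E
```

```text
5.85 [-43.602   1.425  55.437 119.967 -13.572  31.938 -26.185] [ 0.468 -0.084  0.456] [ 0.478  0.008 -0.878]
6.65 [-18.167  19.004  52.399 103.679 -38.414  75.68    4.857] [ 0.467 -0.086  0.455] [ 0.116  0.374 -0.92 ]
7.15 [-16.114  29.743  48.76   91.247 -45.459  78.912   1.153] [ 0.58 -0.06  0.44] [ 0.115  0.374 -0.92 ]
7.95 [-18.143  13.846  36.626 115.855 -62.691  30.794  15.577] [ 0.579 -0.062  0.442] [ 0.625  0.168 -0.763]
base [0.382 0.514 0.411 0.259] rms 0.011118901357086776 0.023840527701269154
elb [ 0.363  0.505  0.384  0.243  0.025 -0.006] rms 0.010181041758407639 0.021850577950329964
sh [ 0.365  0.567  0.418  0.29  -0.034] rms 0.009348115394068537 0.0251170647210483
lat [ 0.336  0.559  0.382  0.277 -0.012 -0.016 -0.001] rms 7.304734599097402e-05 0.000260083728091276
latx [ 0.336  0.56   0.382  0.277 -0.    -0.    -0.     0.    -0.012 -0.016
 -0.001] rms 5.055637026686276e-05 0.0001454803110771813
all [ 0.336  0.559  0.382  0.277 -0.    -0.     0.    -0.     0.    -0.012
 -0.016 -0.     0.    -0.    -0.     0.   ] rms 1.5408021516381384e-05 3.757517716453801e-05
```

```bash
cat > t2.py <<'E'
from fit import *
u,_=target(-2.6,0)
def best(P,n=25,m=1.,seed=1,pen=100):
    rng=np.random.default_rng(seed);L=[]
    f=lambda q:np.r_[(fk(np.r_[q,0])[0]-P)*pen,(fk(np.r_[q,0])[1][:,2]+u)*3]
    for _ in range(n):
        s=least_squares(f,rng.uniform(lo[:6]+m,hi[:6]-m),bounds=(lo[:6]+m,hi[:6]-m),max_nfev=100)
        p,R=fk(np.r_[s.x,0]); L.append((np.degrees(np.arccos(min(1,-R[:,2]@u))).round(2),np.linalg.norm(p-P).round(4),R[:,2],s.x.round(0)))
    L.sort(key=lambda t:t[0]+1e3*t[1]); return L
if __name__=='__main__':
    for c in ([.495,-.098,.15],[.5,-.098,.155],[.5,-.098,.165]):
        for d in (.040,.05):
            L=best(np.array(c)+u*d); seen=set()
            print(c,d)
            for l in L:
                k=(l[3][2]>0,l[3][4]>90)
                if k not in seen: seen.add(k);print('   ',l)
E
python3 t2.py
python3 - <<'E'
from h import *
o=get_obs();R0=np.array(o['eef_rot']);z=np.array([.5,-.25,-.83]);z/=np.linalg.norm(z)
a=R0[:,2];v=np.cross(a,z);ang=np.arcsin(np.linalg.norm(v));R=Ro.from_rotvec(v/np.linalg.norm(v)*ang).as_matrix()@R0
go(np.array([.42,-.09,.30]),R)
print(R0, R.T@(np.array([.42,-.09,.30])-o['tcp_pos'])/.04)
E
```

```text
[0.495, -0.098, 0.15] 0.04
    (np.float64(4.27), np.float64(0.0003), array([ 0.513, -0.005, -0.858]), array([ 55.,  53., -70., 140., 117.,  49.]))
    (np.float64(21.95), np.float64(0.0007), array([ 0.239,  0.079, -0.968]), array([  6.,  32.,   9., 129., -62.,  14.]))
    (np.float64(79.85), np.float64(0.3731), array([ 0.073,  0.978, -0.195]), array([ 24., 101.,  47.,  12., 242., 113.]))
[0.495, -0.098, 0.15] 0.05
    (np.float64(4.97), np.float64(0.0003), array([ 0.503, -0.002, -0.864]), array([ 55.,  50., -70., 140., 115.,  47.]))
    (np.float64(21.46), np.float64(0.0007), array([ 0.247,  0.077, -0.966]), array([  6.,  31.,  10., 130., -62.,  14.]))
    (np.float64(79.68), np.float64(0.3809), array([ 0.077,  0.978, -0.196]), array([ 24., 100.,  47.,  12., 242., 113.]))
[0.5, -0.098, 0.155] 0.04
    (np.float64(3.02), np.float64(0.0002), array([ 0.531, -0.012, -0.847]), array([ 54.,  52., -70., 140., 118.,  50.]))
    (np.float64(21.19), np.float64(0.0007), array([ 0.251,  0.074, -0.965]), array([  5.,  32.,  10., 128., -62.,  14.]))
    (np.float64(79.29), np.float64(0.3699), arr
[... 771 characters left out ...]
3727), array([ 0.069,  0.973, -0.222]), array([ 24.,  99.,  48.,  12., 242., 113.]))
[0.5, -0.098, 0.165] 0.05
    (np.float64(3.11), np.float64(0.0002), array([ 0.53 , -0.011, -0.848]), array([ 55.,  48., -70., 140., 116.,  46.]))
    (np.float64(19.67), np.float64(0.0006), array([ 0.275,  0.065, -0.959]), array([  4.,  29.,  11., 130., -62.,  14.]))
    (np.float64(78.49), np.float64(0.3804), array([ 0.074,  0.972, -0.223]), array([ 24.,  98.,  48.,  12., 242., 113.]))
t 7.95 q [-18.143  13.846  36.626 115.855 -62.691  30.794  15.577] shift rows [-4.674 -2.662  0.097] turn [-2.831 -4.237  0.   ]
[[ 0.55   0.554  0.625]
 [ 0.599 -0.783  0.168]
 [ 0.582  0.282 -0.763]] [-4.445 -2.815  1.123]
```

```bash
cat > t3.py <<'E'
from fit import *
import sys
def pose(c,phi,delta,lift=0,L=.050,depth=.009,yaw=-2.6,flip=1):
    u,R0=target(yaw,0); lat=R0[:,0]
    # R: y along lat, z=-u tilted toward down
    z=Ro.from_rotvec(-lat*0).apply(-u); zs=[Ro.from_rotvec(s*lat*np.radians(delta)).apply(-u) for s in(1,-1)]
    z=min(zs,key=lambda v:v[2]); y=lat*flip; R=np.column_stack([np.cross(y,z),y,z])
    R=Ro.from_rotvec(u*np.radians(phi)).as_matrix()@R
    return c-u*depth+u*lift-R[:,2]*L, R
def solve(P,R,q0,m=1.):
    f=lambda q:(lambda a:np.r_[(a[0]-P)*10,((a[1]-R)).ravel()])(fk(q))
    s=least_squares(f,np.clip(q0,lo+m+.01,hi-m-.01),bounds=(lo+m,hi-m),max_nfev=60)
    p,R1=fk(s.x); return s.x,np.linalg.norm(p-P),np.degrees(Ro.from_matrix(R1.T@R).magnitude())
if __name__=='__main__':
    c=np.array([.498,-.098,.153])
    for delta in (5,10,15,20):
      for flip in(1,-1):
        row=[]
        for phi in range(-100,101,20):
            P,R=pose(c,phi,delta,flip=flip);bst=(9,9)
            for q1,q3,q5 in ((55,-70,117),(30,-40,60),(-5,20,-40),(45,-60,150)):
              for q7 in(-100,0,100):
                q,e,a=solve(P,R,np.r_[q1,50,q3,138,q5,48,q7]); 
                if e*500+a<bst[0]: bst=(e*500+a,q)
            row.append(round(bst[0],1))
        print(delta,flip,row,flush=True)
E
time python3 t3.py
```

```text
5 1 [np.float64(3.7), np.float64(1.2), np.float64(0.0), np.float64(0.0), np.float64(0.0), np.float64(0.0), np.float64(0.0), np.float64(0.0), np.float64(2.2), np.float64(4.7), np.float64(7.4)]
5 -1 [np.float64(3.7), np.float64(1.2), np.float64(0.0), np.float64(0.0), np.float64(0.0), np.float64(0.0), np.float64(0.0), np.float64(0.0), np.float64(2.2), np.float64(4.7), np.float64(7.4)]
10 1 [np.float64(1.9), np.float64(0.0), np.float64(0.0), np.float64(0.0), np.float64(0.0), np.float64(0.0), np.float64(0.0), np.float64(0.0), np.float64(0.0), np.float64(3.8), 9]
10 -1 [np.float64(1.9), np.float64(0.0), np.float64(0.0), np.float64(0.0), np.float64(0.0), np.float64(0.0), np.float64(0.0), np.float64(0.0), np.float64(0.0), np.float64(3.8), 9]
15 1 [np.float64(0.0), np.float64(0.0), np.float64(0.0), np.float64(0.0), np.float64(0.0), np.float64(0.0), np.float64(0.0), np.float64(0.0), np.float64(0.0), np.float64(2.1), 9]
15 -1 [np.float64(0.0), np.float64(0.0), np.float64(0.0), np.float64(0.0), np.float64(0.3), np.float64(1.8), np.float64(0.0), np.float64(0.0), np.float64(0.0), np.float64(2.1), 9]
20 1 [np.float64(0.0), np.float64(0.0), np.float64(0.0), np.float64(0.0), np.float64(0.0), np.float64(0.0), np.float64(0.0), np.float64(0.0), np.float64(0.0), np.float64(0.0), 9]
20 -1 [np.float64(0.0), np.float64(0.0), np.float64(0.0), np.float64(1.3), np.float64(0.0), np.float64(0.0), np.float64(0.0), np.float64(0.0), np.float64(0.0), np.float64(0.0), 9]
real	1m30.448s
user	1m30.601s
sys	0m0.225s
```

```bash
cat > t4.py <<'E'
from t3 import *
c=np.array([.498,-.098,.153])
for delta in (12,15):
  for q7 in (-80,80):
    flip=1 if q7>0 else -1
    P,R=pose(c,0,delta,flip=flip)
    # choose q7 seed consistent
    q,e,a=solve(P,R,np.r_[50,50,-60,136,115,48,q7],2)
    print('delta',delta,'flip',flip)
    for sgn in(-1,1):
        x=q.copy()
        for phi in range(0,101,10):
            P,R=pose(c,sgn*phi,delta,flip=flip); x,e,a=solve(P,R,x)
            if phi%20==0: print(sgn*phi,x.round(0),round(e*1e3,1),round(a,1))
    for ph in (20,40,50):
        x=q.copy()
        for phi in range(0,ph+1,10): x,e,a=solve(*pose(c,phi,delta,flip=flip),x)
        for l in (.01,.02,.035):
            x,e,a=solve(*pose(c,ph,delta,flip=flip,lift=l),x); print('lift',ph,l,x.round(0),round(e*1e3,1),round(a,1))
E
python3 t4.py
```

```text
delta 12 flip -1
0 [  54.   49.  -70.  130.   90.   44. -168.] 2.7 3.7
-20 [  42.   36.  -40.  129.   71.   14. -168.] 4.2 6.0
-40 [  48.   38.  -45.  127.   56.   14. -168.] 6.2 8.9
-60 [  53.   40.  -48.  126.   40.   14. -168.] 8.8 12.6
-80 [  55.   42.  -48.  125.   24.   14. -168.] 11.7 16.9
-100 [  55.   41.  -45.  124.    5.   14. -168.] 14.7 21.3
0 [  54.   49.  -70.  130.   90.   44. -168.] 2.7 3.7
20 [  50.   50.  -70.  134.   99.   51. -163.] 0.0 0.0
40 [  47.   50.  -70.  136.  103.   57. -150.] 0.0 0.0
60 [  44.   52.  -70.  139.  107.   63. -137.] 0.0 0.0
80 [  42.   53.  -70.  140.  109.   68. -121.] 2.6 2.0
100 [  42.   53.  -70.  140.  110.   68. -101.] 7.6 5.7
lift 20 0.01 [  50.   48.  -70.  135.   98.   50. -163.] 0.0 0.0
lift 20 0.02 [  51.   46.  -70.  135.   97.   49. -162.] 0.0 0.0
lift 20 0.035 [  52.   43.  -70.  136.   95.   46. -161.] 0.0 0.0
lift 40 0.01 [  47.   48.  -70.  137.  102.   56. -150.] 0.0 0.0
lift 40 0.02 [  48.   47.  -70.  137.  101.   54. -149.] 0.0 0.0
lift 40 0.035 [  48.   44.  -70.  138.   99.   52. -149.] 0.0 0.0
lift 50 0.01 [  46.  
[... 3007 characters left out ...]
. 134. 100.  49.  30.] 0.0 0.0
60 [ 38.  46. -61. 138. 106.  57.  41.] 0.0 0.0
80 [ 39.  53. -70. 140. 108.  72.  57.] 1.6 1.2
100 [ 39.  54. -70. 140. 108.  74.  76.] 7.8 5.9
lift 20 0.01 [ 45.  42. -60. 133.  93.  41.  21.] 0.0 0.0
lift 20 0.02 [ 45.  40. -60. 133.  92.  40.  22.] 0.0 0.0
lift 20 0.035 [ 47.  38. -61. 133.  89.  39.  23.] 0.0 0.0
lift 40 0.01 [ 41.  42. -60. 135.  99.  48.  31.] 0.0 0.0
lift 40 0.02 [ 42.  41. -61. 135.  97.  47.  31.] 0.0 0.0
lift 40 0.035 [ 43.  39. -61. 136.  95.  46.  33.] 0.0 0.0
lift 50 0.01 [ 39.  43. -60. 136. 102.  52.  36.] 0.0 0.0
lift 50 0.02 [ 40.  42. -61. 137. 101.  51.  36.] 0.0 0.0
lift 50 0.035 [ 41.  39. -62. 138.  99.  50.  37.] 0.0 0.0
```

```bash
python3 -m handwheel '[[[0,0,0,-0.5,-0.7,0],[0,0,0,-0.5,-0.7,0],[0,0,0,-0.5,-0.7,0],[0,0,0,-0.5,-0.7,0],[0,0,0,-0.5,-0.7,0],[0,0,0,-0.5,-0.7,0],[0,0,0,-0.5,-0.7,0],[0,0,0,-0.5,-0.7,0],[0,0,0,-0.5,-0.7,0],[0,0,0,-0.5,-0.7,0],[0,0,0,0,0,0],[0,0,0,0,0,0]]]' | grep eef; python3 r.py
```

```text
eef_rot: [[0.869, 0.326, 0.372], [0.486, -0.7, -0.523], [0.09, 0.635, -0.767]]
9.15 [-59.176  34.834  75.128 107.831  -7.066  33.529 -53.541] [ 0.581 -0.062  0.442] [ 0.372 -0.523 -0.767]
```

```bash
cat > sim.py <<'E'
from fit import *
from scipy.optimize import lsq_linear
def step(q,P,R,lam=.02,it=3,m=.05,home=None,kh=0):
    q=q.copy();J=np.zeros((6,7));q00=q.copy()
    for _ in range(it):
        p,A=fk(q);e=np.r_[P-p,Ro.from_matrix(R@A.T).as_rotvec()*.3]
        for i in range(7):
            d=q.copy();d[i]+=.05;p2,A2=fk(d);J[:,i]=np.r_[p2-p,Ro.from_matrix(A2@A.T).as_rotvec()*.3]/.05
        M=np.vstack([J,lam*1e-3*np.eye(7)]);b=np.r_[e,np.zeros(7)]
        if home is not None: M=np.vstack([M,kh*1e-3*np.eye(7)]);b=np.r_[b,kh*1e-3*(home-q)]
        q=q+lsq_linear(M,b,bounds=(np.maximum(lo+m-q,-14)-1e-6,np.minimum(hi-m-q,14)+1e-6)).x
    return q
def run(q,rows,**k):
    P,R=fk(q)
    for r in rows:
        P=P+R@np.array(r[:3])*.04;R=R@Ro.from_rotvec(np.array(r[3:])*5,degrees=True).as_matrix()
        q=step(q,P,R,**k)
    return q,P,R
E
cat > t5.py <<'E'
from sim import *
qa=np.array([-16.114,29.743,48.76,91.247,-45.459,78.912,1.153]);qb=np.array([-18.143,13.846,36.626,115.855,-62.691,30.794,15.577])
q0=np.array([64.24,36.005,2.206,86.941,-1.547,57.084,-1.146])
home=q0.copy()
mid=(lo+hi)/2
for nm,k in (('minnorm',{}),('home',dict(home=home,kh=.02)),('home+',dict(home=home,kh=.1)),('mid',dict(home=mid,kh=.02)),('mid+',dict(home=mid,kh=.1))):
    print(nm)
    print(run(qa,[[0,0,0,-1,.5,0]]*6+[[0]*6]*2,**k)[0],'obs',qb)
    print(run(qb,[[0,0,0,-.5,-.7,0]]*10+[[0]*6]*2,**k)[0],'obs -59.176  34.834  75.128 107.831  -7.066  33.529 -53.541')
    print(run(q0,[[.6,-.74,.03,0,0,0]]*14+[[0,0,0,-.37,.79,0]]*8+[[0]*6]*2,**k)[0],'obs -3.96   13.8    19.279 138.946 -51.555  13.434  -4.685')
E
python3 t5.py
```

```text
minnorm
[-17.428  13.705  35.142 116.18  -62.941  29.623  15.794] obs [-18.143  13.846  36.626 115.855 -62.691  30.794  15.577]
[-59.291  34.964  75.563 107.969  -7.961  33.569 -52.665] obs -59.176  34.834  75.128 107.831  -7.066  33.529 -53.541
[  66.595   24.963  -71.41   141.33    99.956   22.683 -157.842] obs -3.96   13.8    19.279 138.946 -51.555  13.434  -4.685
home
[ 34.846  13.457 -29.644 114.946 -27.68   17.305 -17.038] obs [-18.143  13.846  36.626 115.855 -62.691  30.794  15.577]
[  -4.651   17.633  -11.19   106.701   53.08    53.654 -109.686] obs -59.176  34.834  75.128 107.831  -7.066  33.529 -53.541
[ -6.523   9.856  24.46  138.858 -62.99   13.36    8.825] obs -3.96   13.8    19.279 138.946 -51.555  13.434  -4.685
home+
[ 34.814  13.459 -29.594 114.902 -27.633  17.383 -17.074] obs [-18.143  13.846  36.626 115.855 -62.691  30.794  15.577]
[  -4.639   17.626  -11.134  106.613   52.893   53.654 -109.433] obs -59.176  34.834  75.128 107.831  -7.066  33.529 -53.541
[ -4.614   9.846  22.599 138.795 -62.99   13.36    9.038] obs -3.96   13.8    19.279 138.946 -51.555  13.434  -4.685
mid
[ 50.333  16.813 -50.322 114.639  -0.737  15.793 -42.65 ] obs [-18.143  13.846  36.626 115.855 -62.691  30.794  15.577]
[ -15.131   17.352    2.657  106.985   49.044   49.926 -106.247] obs -59.176  34.834  75.128 107.831  -7.066  33.529 -53.541
[  66.594   24.961  -71.41   141.33    99.946   22.683 -157.831] obs -3.96   13.8    19.279 138.946 -51.555  13.434  -4.685
mid+
[ 50.757  17.015 -51.052 114.566   0.984  15.887 -44.323] obs [-18.143  13.846  36.626 115.855 -62.691  30.794  15.577]
[ -15.092   17.359    2.642  106.925   48.956   49.958 -106.103] obs -59.176  34.834  75.128 107.831  -7.066  33.529 -53.541
[  66.584   24.928  -71.41   141.33    99.707   22.683 -157.581] obs -3.96   13.8    19.279 138.946 -51.555  13.434  -4.685
```

```bash
cat > t6.py <<'E'
from sim import *
import time,sys
from multiprocessing import Pool
q0=np.array([-59.176,34.834,75.128,107.831,-7.066,33.529,-53.541])
goal=np.array([66,50,-65,132,100,35,-60])
def trial(seed):
    rng=np.random.default_rng(seed);q=q0.copy();P,R=fk(q);seq=[];best=(1e9,None)
    for s in range(4):
        w=rng.uniform(-1,1,3);w*=np.array([1,1,1.]) ; w/=max(abs(w).max(),.01)
        if rng.random()<.4: w=np.array([0,0,rng.choice([-1.,1.])])
        t=rng.uniform(-.6,.6,3)*(rng.random()<.5); n=rng.integers(5,25); w=w.round(1);t=t.round(1)
        k=0
        for _ in range(n):
            P2=P+R@t*.04;R2=R@Ro.from_rotvec(w*5,degrees=True).as_matrix()
            if not(.35<P2[0]<.6 and -.35<P2[1]<.1 and .36<P2[2]<.6 and R2[2,2]<-.5): break
            P,R=P2,R2;q=step(q,P,R,it=2);k+=1
            p,A=fk(q)
            if np.linalg.norm(p-P)>.01: break
        if k: seq.append((k,t.tolist(),w.tolist()))
        sc=abs((q-goal)[[0,2,4]]).sum()+.2*abs((q-goal)[6])
        if sc<best[0]: best=(sc,q.round(0),list(seq))
    return best
if __name__=='__main__':
    with Pool() as p: L=p.map(trial,range(int(sys.argv[1])),chunksize=4)
    L.sort(key=lambda t:t[0])
    for l in L[:6]: print(l, sum(k for k,_,_ in l[2]))
E
nproc; time timeout 500 python3 t6.py 400
```

```text
4
(np.float64(22.46677748528851), array([  69.,    8.,  -71.,  131.,   99.,   13., -125.]), [(1, [0.4, 0.6, -0.4], [0.0, 0.0, -1.0]), (12, [0.0, 0.0, 0.0], [0.0, 0.0, -1.0]), (5, [-0.0, -0.0, 0.0], [-0.9, 1.0, 0.8]), (5, [-0.2, -0.4, -0.3], [0.0, 0.0, 1.0])]) 23
(np.float64(26.021902568926432), array([  68.,   31.,  -71.,  120.,  100.,   13., -148.]), [(4, [-0.2, 0.2, 0.4], [-1.0, 0.0, -0.5]), (8, [-0.0, -0.0, 0.0], [1.0, 1.0, 0.9])]) 12
(np.float64(27.566222613766627), array([ 59.,  24., -71., 131.,  92.,  13., -94.]), [(4, [-0.3, -0.6, -0.1], [-1.0, -0.1, -0.4]), (11, [0.0, -0.0, -0.0], [0.5, 1.0, -0.5])]) 15
(np.float64(39.20884160900326), array([ 70.,  22., -71., 116.,  83.,  13.,  -3.]), [(3, [-0.0, -0.0, -0.0], [-1.0, -0.6, -0.7]), (18, [0.0, -0.0, -0.0], [-0.1, 1.0, -1.0]), (5, [-0.2, -0.3, -0.3], [0.8, 0.2, -1.0]), (9, [-0.0, -0.0, -0.0], [0.1, -1.0, 0.6])]) 35
(np.float64(48.277534946417525), array([ 62.,  20., -69., 120.,  72.,  13.,  -1.]), [(18, [0.0, -0.0, -0.0], [0.0, 0.0, -1.0]), (8, [0.0, 0.0, 0.0], [-1.0, 0.2, -0.5])]) 26
(np.float64(49.8579837604557), array([ 50.,  15., -71., 128., 125.,  19., -47.]), [(5, [0.3, -0.4, -0.5], [0.0, 0.0, -1.0]), (22, [0.0, -0.0, 0.0], [0.4, 0.2, -1.0]), (16, [0.0, 0.0, -0.0], [-0.3, -1.0, -0.5]), (9, [0.0, 0.0, 0.0], [0.0, 0.0, 1.0])]) 52
real	0m39.227s
user	2m30.713s
sys	0m0.234s
```

```bash
python3 -m handwheel '[[[0,0,0,0,0,-1],[0,0,0,0,0,-1],[0,0,0,0,0,-1],[0,0,0,0,0,-1],[0,0,0,0,0,-1],[0,0,0,0,0,-1],[0,0,0,0,0,-1],[0,0,0,0,0,-1],[0,0,0,0,0,-1],[0,0,0,0,0,-1],[0,0,0,0,0,-1],[0,0,0,0,0,-1],[0,0,0,0,0,-1],[0,0,0,0,0,-1],[0,0,0,0,0,-1],[0,0,0,0,0,-1],[0,0,0,0,0,-1],[0,0,0,0,0,-1]]]' | grep eef; python3 r.py
python3 -m handwheel '[[[0,0,0,-1,0.2,-0.5],[0,0,0,-1,0.2,-0.5],[0,0,0,-1,0.2,-0.5],[0,0,0,-1,0.2,-0.5]]]'|grep eef; python3 r.py
```

```text
eef_rot: [[-0.328, 0.869, 0.371], [0.701, 0.487, -0.521], [-0.633, 0.089, -0.769]]
10.95 [-49.129  23.881  51.705 107.736  24.545  36.942   6.576] [ 0.58  -0.063  0.442] [ 0.371 -0.521 -0.769]
eef_rot: [[-0.493, 0.622, 0.608], [0.62, 0.742, -0.256], [-0.611, 0.251, -0.751]]
11.35 [-38.109  13.745  41.201 117.464  25.396  15.043  21.543] [ 0.58  -0.063  0.442] [ 0.608 -0.256 -0.751]
```

```bash
sed -i 's/np.maximum(lo+m-q,-14)/np.maximum(lo+m-q,-6)/; s/np.minimum(hi-m-q,14)/np.minimum(hi-m-q,6)/' sim.py
sed -i 's/^q0=.*/q0=np.array([-38.109,13.745,41.201,117.464,25.396,15.043,21.543])/; s/range(4)/range(3)/; s/np.linalg.norm(p-P)>.01/np.linalg.norm(p-P)>.02/' t6.py
time timeout 550 python3 t6.py 1600
```

```text
(np.float64(19.19997979935546), array([ 59.,  10., -61., 131.,  93.,  13., -70.]), [(9, [-0.0, -0.0, -0.0], [-0.4, -0.1, 1.0]), (3, [-0.2, -0.6, -0.5], [1.0, 0.8, -0.8])]) 12
(np.float64(20.842271181526407), array([ 55.,  18., -63., 122.,  94.,  18., -71.]), [(4, [0.0, -0.0, 0.0], [-0.8, 0.2, 1.0]), (10, [0.0, -0.0, 0.0], [0.0, 0.0, -1.0]), (13, [-0.0, -0.0, -0.0], [0.0, 0.0, 1.0])]) 27
(np.float64(21.617178781247837), array([ 58.,  10., -64., 121., 108.,  14., -84.]), [(4, [-0.3, 0.2, -0.3], [-1.0, -0.4, -0.1]), (7, [-0.0, 0.0, -0.0], [0.0, 0.0, 1.0])]) 11
(np.float64(23.131734342252813), array([ 53.,  18., -64., 124., 102.,  23., -91.]), [(3, [-0.0, 0.0, -0.0], [-1.0, -0.1, 0.4]), (8, [0.0, 0.0, 0.0], [0.0, 0.0, 1.0])]) 11
(np.float64(24.688022387487504), array([ 71.,   2., -71., 128., 110.,  13., -46.]), [(2, [-0.2, -0.5, 0.6], [0.0, 0.0, -1.0]), (4, [-0.2, -0.2, -0.3], [-0.8, -0.3, 1.0]), (4, [0.1, 0.3, -0.6], [0.0, 0.0, -1.0])]) 10
(np.float64(26.781619618301544), array([ 72.,  24., -53., 123.,  94.,  15., -49.]), [(3, [-0.1, -0.5, 0.6], [0.0, 0.0, -1.0]), (10, [-0.2, -0.5, -0.0], [0.0, 0.0, 1.0])]) 13
real	2m4.527s
user	8m10.362s
sys	0m0.300s
```

```bash
python3 -m handwheel '[[[0,0,0,-1,-0.1,0.4],[0,0,0,-1,-0.1,0.4],[0,0,0,-1,-0.1,0.4],[0,0,0,0,0,0]]]'|grep eef; python3 r.py
python3 -m handwheel '[[[0,0,0,0,0,1],[0,0,0,0,0,1],[0,0,0,0,0,1],[0,0,0,0,0,1],[0,0,0,0,0,1],[0,0,0,0,0,1],[0,0,0,0,0,1],[0,0,0,0,0,1],[0,0,0,0,0,0]]]'|grep eef; python3 r.py
```

```text
eef_rot: [[-0.465, 0.603, 0.648], [0.653, 0.728, -0.209], [-0.598, 0.326, -0.733]]
11.75 [ -6.425  11.568   5.719 119.956  58.449  13.829 -10.967] [ 0.579 -0.074  0.428] [ 0.648 -0.209 -0.733]
eef_rot: [[0.026, 0.76, 0.649], [0.968, 0.143, -0.206], [-0.25, 0.634, -0.732]]
12.65 [ -8.348  11.673   7.424 119.845  57.679  13.632 -50.34 ] [ 0.581 -0.07   0.429] [ 0.649 -0.206 -0.732]
```

```bash
sed -i 's/^q0=.*/q0=np.array([-8.348,11.673,7.424,119.845,57.679,13.632,-50.34])/; s/P,R=P2,R2;q=step(q,P,R,it=2);k+=1/q=step(q,P2,R2,it=2);k+=1;P,R=fk(q)/; s/range(3)/range(2)/' t6.py
time timeout 550 python3 t6.py 1200
```

```text
(np.float64(17.640070630579665), array([ 70.,  32., -71., 127., 107.,  13., -59.]), [(6, [-0.0, -0.0, -0.0], [-1.0, 0.5, 0.3]), (5, [-0.4, -0.5, -0.1], [0.8, 0.9, -1.0])]) 11
(np.float64(19.585283009833798), array([ 75.,  22., -70., 134.,  98.,  13., -39.]), [(8, [-0.3, -0.6, -0.1], [-1.0, -0.1, -0.4]), (7, [0.0, -0.0, -0.0], [0.5, 1.0, -0.5])]) 15
(np.float64(20.858212758414766), array([ 62.,  26., -71., 119.,  98.,  13., -16.]), [(9, [0.0, 0.0, -0.0], [-0.0, 0.3, -1.0]), (5, [-0.0, 0.0, -0.0], [-1.0, -0.8, -0.6])]) 14
(np.float64(23.040049660598267), array([  61.,   21.,  -71.,  120.,   99.,   13., -111.]), [(7, [0.0, -0.0, -0.0], [-0.7, 1.0, 0.9])]) 7
(np.float64(24.735808162040698), array([  62.,   24.,  -71.,  120.,   98.,   13., -122.]), [(9, [0.0, 0.0, -0.0], [-0.3, 0.7, 1.0])]) 9
(np.float64(27.845568592940815), array([  65.,   13.,  -63.,  130.,  109.,   19., -140.]), [(5, [-0.4, -0.5, -0.1], [-0.6, -0.0, -1.0]), (15, [0.0, -0.0, -0.0], [0.0, 0.0, 1.0])]) 20
real	1m33.349s
user	6m7.129s
sys	0m0.364s
```

```bash
python3 -m handwheel '[[[0,0,0,-1,0.6,0.4],[0,0,0,-1,0.6,0.4],[0,0,0,-1,0.6,0.4],[0,0,0,-1,0.6,0.4],[0,0,0,-1,0.6,0.4],[0,0,0,-1,0.6,0.4],[0,0,0,0,0,0]]]'|grep eef; python3 r.py
python3 t6.py 1200 | head -3 & cat > t7.py <<'E'
from t3 import *
c=np.array([.498,-.098,.153])
o=get_obs()
for L in(.05,):
    for phi in (-80,-60):
        P,R=pose(c,phi,15,lift=.06)
        print(phi);go(P,R);print(o['eef_rot'])
E
wait; python3 t7.py
```

```text
eef_rot: [[0.021, 0.626, 0.78], [0.989, 0.1, -0.107], [-0.145, 0.774, -0.617]]
13.35 [  33.937   15.37   -36.124  126.943  133.535   17.513 -122.685] [ 0.581 -0.087  0.415] [ 0.78  -0.107 -0.617]
(np.float64(17.640768200427452), array([ 70.,  32., -71., 127., 107.,  13., -59.]), [(6, [-0.0, -0.0, -0.0], [-1.0, 0.5, 0.3]), (5, [-0.4, -0.5, -0.1], [0.8, 0.9, -1.0])]) 11
(np.float64(19.583992044703464), array([ 75.,  22., -70., 134.,  98.,  13., -39.]), [(8, [-0.3, -0.6, -0.1], [-1.0, -0.1, -0.4]), (7, [0.0, -0.0, -0.0], [0.5, 1.0, -0.5])]) 15
(np.float64(20.85850671535738), array([ 62.,  26., -71., 119.,  98.,  13., -16.]), [(9, [0.0, 0.0, -0.0], [-0.0, 0.3, -1.0]), (5, [-0.0, 0.0, -0.0], [-1.0, -0.8, -0.6])]) 14
-80
t 13.35 q [  33.937   15.37   -36.124  126.943  133.535   17.513 -122.685] shift rows [ 0.054 -5.686  0.128] turn [ 3.271  4.292 -0.221]
[[ 0.021  0.626  0.78 ]
 [ 0.989  0.1   -0.107]
 [-0.145  0.774 -0.617]]
-60
t 13.35 q [  33.937   15.37   -36.124  126.943  133.535   17.513 -122.685] shift rows [ 0.081 -5.581  0.156] turn [ 3.539  4.802 -4.215]
[[ 0.021  0.626  0.78 ]
 [ 0.989  0.1   -0.107]
 [-0.145  0.774 -0.617]]
```

```bash
cat > t8.py <<'E'
from sim import *
from t3 import pose
c=np.array([.498,-.098,.153]);o=get_obs();q0=np.array(o['q']);R0=np.array(o['eef_rot']);p0=np.array(o['tcp_pos'])
for phi in(-80,-70,-60):
  for l in (.05,.07):
    P,R=pose(c,phi,15,lift=l)
    w=Ro.from_matrix(R0.T@R).as_rotvec();q=q0;n=12
    for k in range(1,n+1):
        q=step(q,p0+(P-p0)*k/n,R0@Ro.from_rotvec(w*k/n).as_matrix())
    q=step(q,P,R);p,A=fk(q);e=np.linalg.norm(p-P)
    qe=q
    for k in range(6): qe=step(qe,*pose(c,phi,15,lift=l*(5-k)/5))
    p,A=fk(qe);Pg=pose(c,phi,15)
    print(phi,l,q.round(0),e.round(4),'grasp',qe.round(0),np.linalg.norm(p-Pg[0]).round(4))
    for k in range(1,27): qe=step(qe,*pose(c,phi+5*k,15))
    p,A=fk(qe);Pg=pose(c,phi+130,15);print('   end',qe.round(0),np.linalg.norm(p-Pg[0]).round(4),np.degrees(Ro.from_matrix(A.T@Pg[1]).magnitude()).round(2))
    for k in range(1,5): qe=step(qe,*pose(c,phi+130,15,lift=.01*k))
    p,A=fk(qe);Pg=pose(c,phi+130,15,lift=.04);print('   lift',qe.round(0),np.linalg.norm(p-Pg[0]).round(4))
E
python3 t8.py
```

```text
-80 0.05 [  64.   40.  -59.  138.  137.   13. -102.] 0.0 grasp [  60.   47.  -57.  136.  139.   19. -102.] 0.0
   end [ 23.  35. -33. 136. 111.  34.  25.] 0.0 0.0
   lift [ 23.  29. -33. 138. 106.  30.  30.] 0.0
-80 0.07 [ 69.  39. -64. 139. 123.  13. -89.] 0.0 grasp [ 63.  50. -63. 136. 127.  23. -90.] 0.0
   end [ 23.  35. -33. 136. 111.  34.  25.] 0.0 0.0
   lift [ 23.  29. -33. 138. 106.  30.  30.] 0.0
-70 0.05 [ 64.  39. -60. 137. 116.  13. -73.] 0.0 grasp [ 61.  48. -61. 135. 120.  21. -75.] 0.0
   end [ 21.  36. -33. 138. 116.  38.  29.] 0.0 0.0
   lift [ 21.  30. -32. 140. 111.  34.  32.] 0.0
-70 0.07 [ 68.  38. -65. 137. 105.  13. -63.] 0.0 grasp [ 63.  51. -66. 135. 114.  25. -69.] 0.0
   end [ 21.  36. -33. 138. 116.  38.  29.] 0.0 0.0
   lift [ 21.  30. -32. 140. 111.  34.  32.] 0.0
-60 0.05 [ 62.  38. -59. 135. 101.  13. -50.] 0.0 grasp [ 60.  47. -61. 133. 109.  22. -56.] 0.0
   end [ 19.  37. -32. 140. 120.  41.  33.] 0.0 0.0
   lift [ 36.  38. -58. 141. 106.  53.  46.] 0.0014
-60 0.07 [ 66.  36. -63. 136.  91.  13. -41.] 0.0 grasp [ 62.  49. -65. 133. 107.  25. -53.] 0.0
   end [ 25.  39. -41. 140. 116.  46.  37.] 0.0 0.0
   lift [ 36.  38. -59. 141. 106.  54.  46.] 0.0014
```

```bash
python3 -m handwheel '[[[0,0,0,0.55,0.72,-0.04],[0,0,0,0.55,0.72,-0.04],[0,0,0,0.55,0.72,-0.04],[0,0,0,0.55,0.72,-0.04],[0,0,0,0.55,0.72,-0.04],[0,0,0,0.55,0.72,-0.04],[0,0,0,0,0,0]]]'|grep eef; python3 r.py;sed -i 's/(-80,-60)/(-80,)/' t7.py; python3 t7.py
```

```text
eef_rot: [[-0.104, 0.746, 0.657], [0.994, 0.104, 0.04], [-0.038, 0.657, -0.753]]
14.05 [ 57.582  23.708 -63.604 118.078  65.157  17.703 -46.824] [ 0.584 -0.093  0.409] [ 0.657  0.04  -0.753]
-80
t 14.05 q [ 57.582  23.708 -63.604 118.078  65.157  17.703 -46.824] shift rows [ 0.156 -5.53   0.915] turn [ 1.354  2.392 -0.2  ]
[[-0.104  0.746  0.657]
 [ 0.994  0.104  0.04 ]
 [-0.038  0.657 -0.753]]
```

```bash
python3 -m handwheel '[[[0.03,-0.9,0.1,0,0,0],[0.03,-0.9,0.1,0,0,0],[0.03,-0.9,0.1,0,0,0],[0.03,-0.9,0.1,0.45,0.8,-0.07],[0.03,-0.9,0.1,0.45,0.8,-0.07],[0,0,0,0.45,0.8,-0.07],[0,0,0,0,0,0],[0,0,0,0,0,0]]]'|grep eef; python3 r.py; python3 t7.py
cat > loc.py <<'E'
from h import *
S={c:snap(c,c+sys.argv[1]+'.png') for c in('wrist','top','scene')} if 0 else None
E
python3 - <<'E'
from h import *
c=np.array([.498,-.098,.153])
S={n:snap(n,n+'2.png') for n in('wrist','top','scene')}
rs={}
for n in S:
    l=look_for(n,'cap_top'); print(n,[(x['at'],round(x['confidence'],2)) for x in l[:2]],proj(S[n],c))
    if l: rs[n]=ray(S[n],l[0]['at'])
print(tri(list(rs.values())))
for n in rs: print(n,rs[n][0])
E
```

```text
eef_rot: [[-0.21, 0.806, 0.554], [0.975, 0.132, 0.178], [0.07, 0.577, -0.813]]
14.85 [ 68.287  33.673 -68.987 131.647  86.733  14.137 -59.079] [ 0.484 -0.107  0.3  ] [ 0.554  0.178 -0.813]
-80
t 14.85 q [ 68.287  33.673 -68.987 131.647  86.733  14.137 -59.079] shift rows [ 0.07  -1.772  0.715] turn [ 0.18   0.657 -0.019]
[[-0.21   0.806  0.554]
 [ 0.975  0.132  0.178]
 [ 0.07   0.577 -0.813]]
wrist [([152.2, 210.5], 0.87)] [154.894 212.712]
top [([324.1, 262.1], 0.89)] [326.301 262.62 ]
scene [([346.6, 198.4], 0.9)] [346.425 197.35 ]
[ 0.497 -0.096  0.152]
wrist [ 0.43  -0.046  0.361]
top [0.43  0.071 1.158]
scene [0.046 0.359 0.912]
```

View pics/wrist2.png

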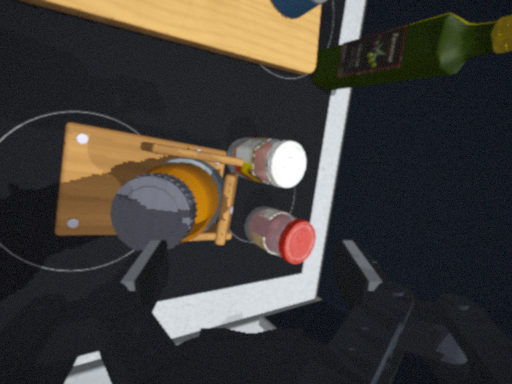

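```bash
sed -i 's/^c=.*/c=np.array([.497,-.097,.152])/' t7.py
python3 -m handwheel '[[[0,0,0,0.18,0.65,-0.02],[0,-0.6,0.25,0,0,0],[0,-0.6,0.25,0,0,0],[0,-0.6,0.23,0,0,0],[0,0,0,0,0,0],[0,0,0,0,0,0]]]'|grep eef; python3 r.py; python3 t7.py
python3 - <<'E'
from h import *
c=np.array([.497,-.097,.152])
S={n:snap(n,n+'3.png') for n in('wrist','top','scene')}
rs=[]
for n in S:
  for lab in ('cap_top','cap'):
    l=look_for(n,lab); print(n,lab,[(x['at'],round(x['confidence'],2)) for x in l[:2]],proj(S[n],c))
    if l and lab=='cap_top': rs.append(ray(S[n],l[0]['at']))
X=tri(rs);print(X,[proj(S[n],X) for n in S])
s=S['wrist'];s0=ray(s,(0,0))
im=s['image'].copy()
u,R=target(-2.6,0)
for d,r,col in((0,.029,(0,255,0)),(-.028,.029,(255,255,0))):
    for t in np.linspace(0,2*np.pi,60):
        p=proj(s,X+u*d+r*(R[:,0]*np.cos(t)+R[:,1]*np.sin(t))); cv2.circle(im,tuple(int(v) for v in p),1,col,-1)
cv2.imwrite('pics/ov3.png',im[:,:,::-1])
E
```

```text
eef_rot: [[-0.23, 0.814, 0.533], [0.968, 0.135, 0.211], [0.099, 0.565, -0.819]]
15.75 [ 69.805  41.548 -69.077 137.814 112.227  18.481 -79.525] [ 0.448 -0.112  0.245] [ 0.533  0.211 -0.819]
-80
t 15.75 q [ 69.805  41.548 -69.077 137.814 112.227  18.481 -79.525] shift rows [ 0.116 -0.258  0.149] turn [-0.001  0.244 -0.019]
[[-0.23   0.814  0.533]
 [ 0.968  0.135  0.211]
 [ 0.099  0.565 -0.819]]
wrist cap_top [([235.9, 231.1], 0.61), ([252.2, 187.9], 0.37)] [236.341 227.814]
wrist cap [([234.3, 230.8], 0.72)] [236.341 227.814]
top cap_top [([322.9, 265.0], 0.56)] [325.75  263.008]
top cap [([321.0, 263.0], 0.8), ([311.2, 193.0], 0.28)] [325.75  263.008]
scene cap_top [([345.8, 199.8], 0.84)] [346.224 198.001]
scene cap [([345.7, 198.8], 0.62)] [346.224 198.001]
[ 0.492 -0.093  0.157] [array([233.748, 223.635]), array([324.074, 265.045]), array([346.36, 198.95])]
```

View pics/ov3.png

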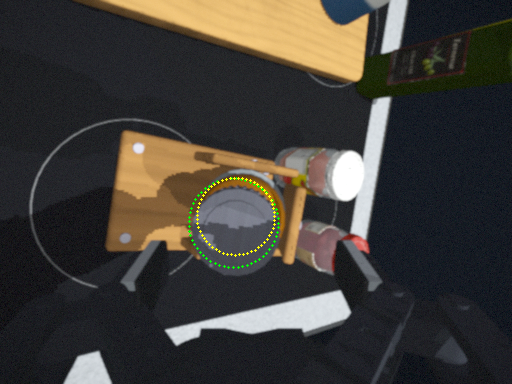

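The overlay (green = modelled cap top, centre (234,223)) sits slightly above the real disc (centre ≈(236,231)), so I'm using (.497,-.098,.152). Now I'll work out the approach.

```bash
cat > t9.py <<'E'
from t3 import *
import sys
c=np.array([.497,-.098,.152]); phi,d,l=map(float,sys.argv[1:4])
P,R=pose(c,phi,d,lift=l);go(P,R)
u,_=target(-2.6,0);R0=np.array(get_obs()['eef_rot']);ut=R0.T@u;print('u in tool',ut,'u row 5deg turn',ut)
o=get_obs();g=np.array([0,0,.05])  # grip centre in tool
Rr=Ro.from_rotvec(ut*np.radians(5)).as_matrix();print('shift per 5deg',(g-Rr@g)/.04,'F',o['wrist_force'],'M',o['moment'],'w',o['grip_width'],o['grip_force'])
E
python3 t9.py -80 15 0.05; python3 t9.py -80 15 0
```

```text
t 16.2 q [ 69.809  41.526 -69.066 137.861 112.468  18.546 -79.736] shift rows [ 0.039 -0.258  0.39 ] turn [ 0.003  0.259 -0.013]
u in tool [ 0.237  0.    -0.972] u row 5deg turn [ 0.237  0.    -0.972]
shift per 5deg [0.001 0.026 0.   ] F [-0.239 -0.071 -0.149] M [-0.198  0.61  -0.024] w 1.0001777540929182 0.0
t 16.2 q [ 69.809  41.526 -69.066 137.861 112.468  18.546 -79.736] shift rows [-0.258 -0.258  1.604] turn [ 0.003  0.259 -0.013]
u in tool [ 0.237  0.    -0.972] u row 5deg turn [ 0.237  0.    -0.972]
shift per 5deg [0.001 0.026 0.   ] F [-0.239 -0.071 -0.149] M [-0.198  0.61  -0.024] w 1.0001777540929182 0.0
```

```bash
python3 -m handwheel '[[[0.04,-0.26,0.3,0,0.26,0],[0,0,0,0,0,0],[-0.06,0,0.26,0,0,0],[-0.06,0,0.26,0,0,0],[-0.06,0,0.26,0,0,0],[-0.06,0,0.26,0,0,0],[-0.06,0,0.26,0,0,0],[0,0,0,0,0,0],[0,0,0,0,0,0]]]' | tail -4; python3 t9.py -80 15 0
python3 - <<'E'
from h import *
snap('wrist','w4.png')
E
```

```text
eef_rot: [[-0.242, 0.814, 0.528], [0.963, 0.136, 0.233], [0.118, 0.565, -0.817]]
wrist_force: [-0.2, 0.5, -0.2]
grip_width: 1.001
grip_force: 0.0
t 17.1 q [ 65.254  53.652 -67.897 136.528 121.217  27.738 -83.443] shift rows [-0.037  0.013 -0.008] turn [-0.002 -0.016 -0.016]
u in tool [ 0.26  -0.001 -0.966] u row 5deg turn [ 0.26  -0.001 -0.966]
shift per 5deg [0.001 0.028 0.   ] F [-0.2    0.451 -0.24 ] M [-0.222  0.542  0.003] w 1.0005376390147562 0.0
```

View pics/w4.png

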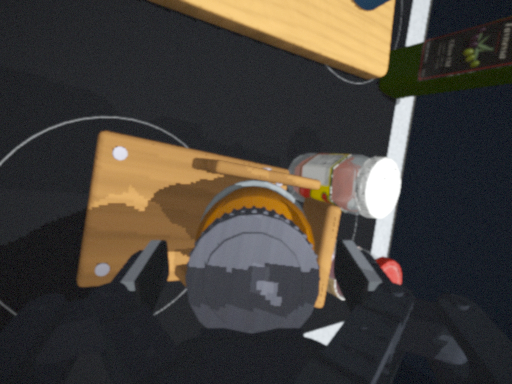

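The cap disc (columns 188–320) is centred between the fingers (inner edges ≈155 and 350). Closing on it.

```bash
python3 -m handwheel '[[[-0.03,0,0,0,0,0],[0,0,0,0,0,0],[0,0,0,0,0,0],[0,0,0,0,0,0],[0,0,0,0,0,0],[0,0,0,0,0,0],[0,0,0,0,0,0],[0,0,0,0,0,0]]]' 0 50 | tail -3; python3 t9.py -80 15 0
```

```text
wrist_force: [-3.0, -1.3, 5.1]
grip_width: 0.668
grip_force: 51.8
t 17.95 q [ 65.403  53.522 -67.815 136.416 121.216  27.555 -83.252] shift rows [ 0.005 -0.002  0.009] turn [ 0.014  0.007 -0.004]
u in tool [ 0.258  0.001 -0.966] u row 5deg turn [ 0.258  0.001 -0.966]
shift per 5deg [0.001 0.028 0.   ] F [-3.032 -1.283  5.144] M [-0.268  0.238 -0.045] w 0.6679147392350927 51.82533625513315
```

```bash
python3 -m handwheel '[[[0,0.028,0,0.26,0,-0.966],[0,0.028,0,0.26,0,-0.966],[0,0.028,0,0.26,0,-0.966],[0,0.028,0,0.26,0,-0.966],[0,0.028,0,0.26,0,-0.966],[0,0.028,0,0.26,0,-0.966],[0,0.028,0,0.26,0,-0.966],[0,0.028,0,0.26,0,-0.966]]]' | tail -3; python3 t9.py -40 15 0
```

```text
wrist_force: [-1.8, -1.5, 4.9]
grip_width: 0.668
grip_force: 53.9
t 18.75 q [ 49.656  39.486 -47.415 131.61  102.381  14.038 -34.541] shift rows [0.02  0.006 0.014] turn [-0.013  0.015  0.031]
u in tool [ 0.258 -0.    -0.966] u row 5deg turn [ 0.258 -0.    -0.966]
shift per 5deg [0.001 0.028 0.   ] F [-1.834 -1.511  4.9  ] M [-0.154  0.352  0.004] w 0.6680831120139846 53.93355533480644
```

```bash
python3 -m handwheel '[[[0,0.028,0,0.26,0,-0.966],[0,0.028,0,0.26,0,-0.966],[0,0.028,0,0.26,0,-0.966],[0,0.028,0,0.26,0,-0.966],[0,0.028,0,0.26,0,-0.966],[0,0.028,0,0.26,0,-0.966],[0,0.028,0,0.26,0,-0.966],[0,0.028,0,0.26,0,-0.966],[0,0.028,0,0.26,0,-0.966],[0,0.028,0,0.26,0,-0.966],[0,0.028,0,0.26,0,-0.966],[0,0.028,0,0.26,0,-0.966],[0,0.028,0,0.26,0,-0.966],[0,0.028,0,0.26,0,-0.966],[0,0.028,0,0.26,0,-0.966],[0,0.028,0,0.26,0,-0.966],[0,0.028,0,0.26,0,-0.966],[0,0.028,0,0.26,0,-0.966],[0,0,0,0,0,0],[0,0,0,0,0,0]]]' | tail -3; python3 t9.py 50 15 0
python3 - <<'E'
from h import *
snap('wrist','w5.png')
E
```

```text
wrist_force: [-3.8, 2.2, 6.6]
grip_width: 0.673
grip_force: 54.2
t 20.75 q [ 23.644  35.31  -34.132 136.402 110.96   34.384  25.379] shift rows [0.008 0.001 0.009] turn [ 0.015 -0.007 -0.015]
u in tool [ 0.259  0.001 -0.966] u row 5deg turn [ 0.259  0.001 -0.966]
shift per 5deg [0.001 0.028 0.   ] F [-3.782  2.243  6.553] M [0.375 0.595 0.028] w 0.672912398052352 54.20229736715555
```

```bash
python3 -m handwheel '[[[0.03,0,-0.12,0,0,0],[0.03,0,-0.12,0,0,0],[0,0,0,0,0,0],[0,0,0,0,0,0]]]' | tail -3; python3 t9.py 50 15 0.01
```

```text
wrist_force: [-0.5, -1.0, -0.7]
grip_width: 0.667
grip_force: 53.5
t 21.2 q [ 23.71   33.861 -33.984 136.836 109.816  33.572  26.282] shift rows [ 0.002  0.024 -0.005] turn [-0.006 -0.02  -0.015]
u in tool [ 0.261 -0.001 -0.965] u row 5deg turn [ 0.261 -0.001 -0.965]
shift per 5deg [0.001 0.028 0.   ] F [-0.476 -0.989 -0.661] M [ 0.271  0.512 -0.004] w 0.667234097109835 53.547734124585986
```

Lifting freely. Continue to about 45 mm along the axis.

```bash
python3 -m handwheel '[[[0.06,0,-0.24,0,0,0],[0.06,0,-0.24,0,0,0],[0.06,0,-0.24,0,0,0],[0.06,0,-0.24,0,0,0],[0,0,0,0,0,0]]]' | tail -3; python3 t9.py 50 15 0.05; python3 - <<'E'
from h import *
s=snap('scene','s6.png');w=snap('wrist','w6.png')
a=cv2.imread('pics/s6.png')[130:280,260:420];b=cv2.imread('pics/w6.png')
cv2.imwrite('pics/c6.png',np.hstack([cv2.resize(a,(400,375)),cv2.resize(b,(400,300)).copy() if 0 else cv2.copyMakeBorder(cv2.resize(b,(400,300)),0,75,0,0,cv2.BORDER_CONSTANT)]))
E
```

```text
wrist_force: [0.4, 0.4, -1.8]
grip_width: 0.672
grip_force: 53.6
t 21.7 q [ 23.757  27.431 -33.27  138.476 103.785  29.562  31.307] shift rows [0.021 0.027 0.022] turn [-0.024 -0.014 -0.004]
u in tool [ 0.26  -0.002 -0.966] u row 5deg turn [ 0.26  -0.002 -0.966]
shift per 5deg [0.001 0.028 0.   ] F [ 0.414  0.4   -1.821] M [ 0.253  0.497 -0.009] w 0.6721183782615828 53.58028038404882
```

View pics/c6.png

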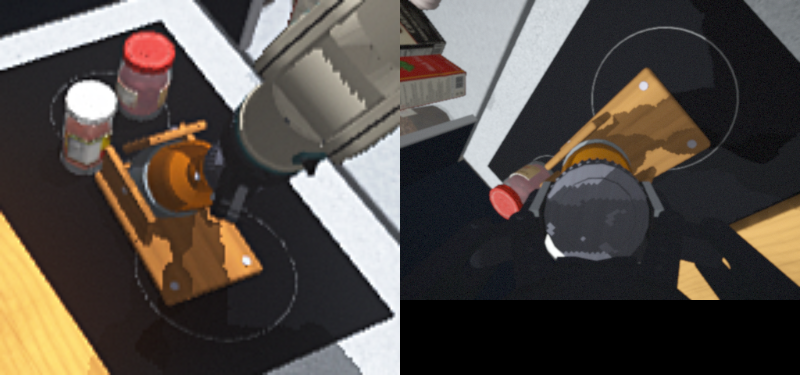

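```bash
cat > t10.py <<'E'
from sim import *
import sys
n=np.array([np.sin(np.radians(15)),0,-np.cos(np.radians(15))])
def place(rim,R0,yaw):
    u=R0@n; v=np.cross(u,[0,0,1]);s=np.linalg.norm(v);R=R0
    if s>1e-6: R=Ro.from_rotvec(v/s*np.arctan2(s,u[2])).as_matrix()@R0
    R=Ro.from_euler('z',yaw,degrees=True).as_matrix()@R
    return np.array(rim)+[0,0,.019]-R@np.array([0,0,.05]),R
if __name__=='__main__':
    o=get_obs();q0=np.array(o['q']);p0=np.array(o['tcp_pos']);R0=np.array(o['eef_rot'])
    for yaw in(-30,0,30,60):
        P,R=place([.49,.18,.10],R0,yaw);w=Ro.from_matrix(R0.T@R).as_rotvec()
        q=q0;up=p0+[0,0,.12]
        for k in range(1,6): q=step(q,p0+(up-p0)*k/5,R0)
        qa=q
        for k in range(1,13): q=step(q,up+(P-up)*k/12,R0@Ro.from_rotvec(w*k/12).as_matrix())
        print(yaw,'up',qa.round(0),'end',q.round(0),np.linalg.norm(fk(q)[0]-P).round(4),'P',P,'turn',np.degrees(w)/5)
    print('up in tool',R0.T@[0,0,1])
E
python3 t10.py
```

```text
-30 up [ 35.  13. -43. 129.  56.  28.  82.] end [  2.  50. -42. 100.  32.  60.  54.] 0.0 P [0.502 0.184 0.167] turn [-5.441  5.79   4.558]
0 up [ 35.  13. -43. 129.  56.  28.  82.] end [ -0.  50. -45. 102.  40.  63.  73.] 0.0 P [0.499 0.19  0.167] turn [-5.192  4.488 -1.391]
30 up [ 35.  13. -43. 129.  56.  28.  82.] end [ -1.  49. -48. 106.  50.  63.  92.] 0.0 P [0.493 0.193 0.167] turn [-4.702  2.977 -7.275]
60 up [ 35.  13. -43. 129.  56.  28.  82.] end [ -1.  48. -50. 112.  60.  60. 111.] 0.0 P [0.486 0.192 0.167] turn [ -3.965   1.254 -13.082]
up in tool [-0.143 -0.44  -0.886]
```

```bash
python3 -m handwheel '[[[-0.14,-0.44,-0.88,0,0,0],[-0.14,-0.44,-0.88,0,0,0],[-0.14,-0.44,-0.88,0,0,0],[0,0,0,0,0,0],[0,0,0,-0.52,0.45,-0.14],[0,0,0,-0.52,0.45,-0.14],[0,0,0,-0.52,0.45,-0.14],[0,0,0,-0.52,0.45,-0.14],[0,0,0,-0.52,0.45,-0.14],[0,0,0,-0.52,0.45,-0.14],[0,0,0,-0.52,0.45,-0.14],[0,0,0,-0.52,0.45,-0.14],[0,0,0,-0.52,0.45,-0.14],[0,0,0,-0.52,0.45,-0.14],[0,0,0,0,0,0],[0,0,0,0,0,0]]]' | tail -3; cat > t11.py <<'E'
from t10 import *
o=get_obs();R0=np.array(o['eef_rot']);P,R=place([.49,.18,float(sys.argv[1])],R0,0);go(P,R);print('n world',R0@n,o['tcp_pos'],R0.T@[0,0,1],'F',o['wrist_force'])
E
python3 t11.py .10
```

```text
wrist_force: [-0.2, 0.2, -0.5]
grip_width: 0.669
grip_force: 53.9
t 23.4 q [ 28.551  29.118 -40.64  108.975  30.925  65.614 109.204] shift rows [-6.643  3.951  1.833] turn [-0.007 -0.192 -0.002]
n world [0.011 0.013 1.   ] [ 0.454 -0.09   0.311] [ 0.275 -0.001 -0.961] F [-0.206  0.248 -0.521]
```

```bash
python3 -m handwheel '[[[-0.66,0.4,0.18,0,-0.19,0],[-0.66,0.4,0.18,0,0,0],[-0.66,0.4,0.18,0,0,0],[-0.66,0.4,0.18,0,0,0],[-0.66,0.4,0.18,0,0,0],[-0.66,0.4,0.18,0,0,0],[-0.66,0.4,0.18,0,0,0],[-0.66,0.4,0.18,0,0,0],[-0.66,0.4,0.18,0,0,0],[-0.66,0.4,0.18,0,0,0],[0,0,0,0,0,0],[0,0,0,0,0,0]]]' | tail -3; python3 t11.py .023
python3 - <<'E'
from h import *
s=snap('scene','s7.png');a=s['image'][150:300,180:340,::-1]
b=snap('wrist','w7.png')['image'][:,:,::-1]
cv2.imwrite('pics/c7.png',np.hstack([cv2.resize(a,(400,375)),cv2.copyMakeBorder(cv2.resize(b,(400,300)),0,75,0,0,cv2.BORDER_CONSTANT)]))
E
```

```text
wrist_force: [-0.7, -1.1, -0.5]
grip_width: 0.672
grip_force: 53.9
t 24.6 q [ -4.367  46.897 -37.281 101.494  34.466  59.776  78.384] shift rows [-0.52  -0.062  2.018] turn [-0.011  0.    -0.003]
n world [-0.001  0.001  1.   ] [0.497 0.192 0.174] [ 0.259 -0.001 -0.966] F [-0.69  -1.05  -0.545]
```

View pics/c7.png

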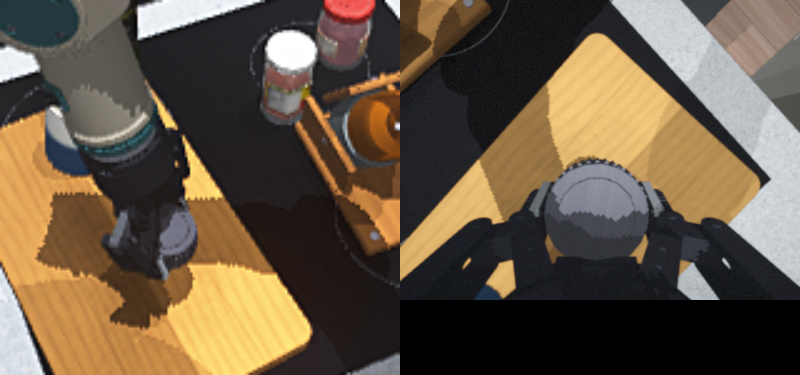

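```bash
python3 -m handwheel '[[[-0.13,0,0.48,0,0,0],[-0.13,0,0.48,0,0,0],[-0.13,0,0.48,0,0,0],[-0.06,0,0.24,0,0,0],[-0.03,0,0.12,0,0,0],[0,0,0,0,0,0],[0,0,0,0,0,0]]]' | tail -3; python3 t11.py .023
python3 -m handwheel '[[[-0.013,0,0.05,0,0,0],[-0.013,0,0.05,0,0,0],[-0.013,0,0.05,0,0,0],[0,0,0,0,0,0],[0,0,0,0,0,0]]]' | tail -3; python3 t11.py .023
```

```text
wrist_force: [0.2, 0.1, -0.2]
grip_width: 0.674
grip_force: 53.9
t 25.4 q [ -6.302  52.905 -33.898 102.852  39.118  53.001  74.734] shift rows [-0.026 -0.049  0.251] turn [-0.007  0.023 -0.002]
n world [-0.002 -0.001  1.   ] [0.498 0.192 0.1  ] [ 0.257 -0.001 -0.966] F [ 0.18   0.083 -0.241]
wrist_force: [-1.0, -0.1, -1.3]
grip_width: 0.674
grip_force: 53.9
t 25.9 q [ -6.508  53.502 -33.56  102.929  39.529  52.439  74.426] shift rows [ 0.011 -0.056  0.08 ] turn [-0.001  0.01  -0.   ]
n world [-0.001 -0.001  1.   ] [0.498 0.192 0.093] [ 0.258 -0.    -0.966] F [-1.015 -0.072 -1.316]
```

```bash
for i in 1 2; do python3 -m handwheel '[[[-0.007,0,0.03,0,0,0],[0,0,0,0,0,0],[0,0,0,0,0,0]]]' | grep -E 'tcp|wrist'; done
python3 -m handwheel '[[[-0.007,0,0.03,0,0,0],[0,0,0,0,0,0],[0,0,0,0,0,0]]]' | grep -E 'tcp|wrist'; python3 t11.py .023
```

```text
tcp_pos: [0.498, 0.1918, 0.092]
wrist_force: [-0.4, -0.2, -0.5]
tcp_pos: [0.4981, 0.1919, 0.0911]
wrist_force: [-0.2, -0.3, 1.3]
tcp_pos: [0.4981, 0.192, 0.0908]
wrist_force: [-0.7, 0.3, 10.1]
t 26.8 q [ -6.603  53.702 -33.432 102.958  39.733  52.22   74.244] shift rows [ 0.028 -0.057  0.022] turn [-0.01   0.012 -0.003]
n world [-0.001 -0.     1.   ] [0.498 0.192 0.091] [ 0.258 -0.001 -0.966] F [-0.67   0.298 10.112]
```

```bash
python3 -m handwheel '[[[0,0,0,0,0,0],[0,0,0,0,0,0],[0,0,0,0,0,0],[0,0,0,0,0,0],[0,0,0,0,0,0],[0,0,0,0,0,0],[0,0,0,0,0,0]]]' 98 20| tail -3
python3 -m handwheel '[[[0.06,0,-0.24,0,0,0],[0.06,0,-0.24,0,0,0],[0.13,0,-0.48,0,0,0],[0.13,0,-0.48,0,0,0],[0.2,0,-0.9,0,0,0],[0.2,0,-0.9,0,0,0],[0.2,0,-0.9,0,0,0],[0,0,0,0,0,0],[0,0,0,0,0,0]]]' | tail -3
python3 - <<'E'
from h import *
S={n:snap(n,n+'8.png') for n in('scene','top','wrist')}
rs=[]
for n in S:
    l=look_for(n,'cap_top'); print(n,[(x['at'],round(x['confidence'],2)) for x in l[:2]],proj(S[n],[.49,.18,.051]))
    if l: rs.append(ray(S[n],l[0]['at']))
print(tri(rs),get_obs()['time'])
a=S['scene']['image'][130:305,160:360,::-1];b=S['wrist']['image'][:,:,::-1]
cv2.imwrite('pics/c8.png',np.hstack([cv2.resize(a,(400,350)),cv2.copyMakeBorder(cv2.resize(b,(400,300)),0,50,0,0,cv2.BORDER_CONSTANT)]))
E
```

```text
wrist_force: [0.0, -0.1, -0.6]
grip_width: 0.983
grip_force: 0.0
wrist_force: [0.6, 1.0, -0.4]
grip_width: 0.981
grip_force: 0.0
scene [([248.1, 262.7], 0.68)] [247.143 258.498]
top [] [211.173 251.7  ]
wrist [([252.9, 214.7], 0.96)] [249.298 213.952]
[0.487 0.182 0.037] 28.7
```

View pics/c8.png

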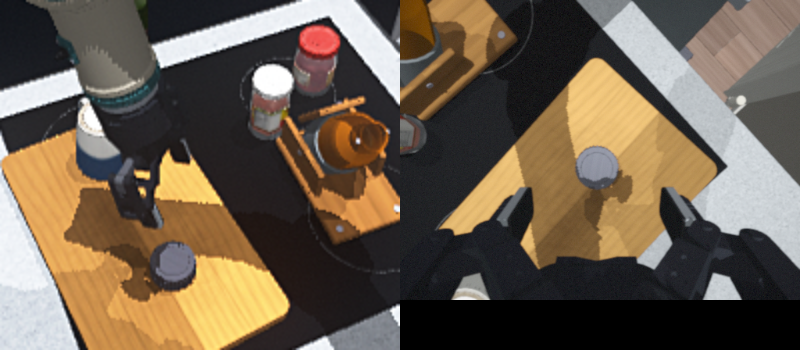

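The cap sits upright and flat on the near half of the board, at c8 (173,265). The jar is open, the other jars and the mug stand where they were, and the robot is clear. Handing in.

```bash
python3 -c "
from workcell import *
print(hand_in())"
```

```text
the job is handed in; nothing more can be done
None
```

The cap was twisted loose, unscrewed, lifted off and set down top side up, flat on the near half of the board; the other jars and the mug were not touched, and the job was handed in at about 29 s.

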